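# Tighten and pin the castle nut of a grinding stone

## Robot

A 6-joint arm with a two-finger parallel gripper is mounted at the origin on the work surface; the furniture and walls round the work are solid. World frame = base frame: x ahead of the robot, y to its left, z up, the work surface at z = 0. Lengths are in m, angles in degrees, forces in N, time in s.
With the tool pointing down it reaches from about 0.3 to 0.75 m from the base axis. Payload 8.5 kg.
Tool frame: the origin (TCP) lies at the very end of the fingers, on their centre line; the grasp point (between the pads) lies 19 mm behind it; z points along the fingers, y is the line along which they close (so a half turn about z gives the same grasp; the last joint's range is limited). The gripper opens to 85 mm and grips with 20 to 120 N. Pads are 22 mm wide; open, the fingers measure 114 mm over their backs; the gripper's body (76 mm by 85 mm) begins 54 mm behind the grasp point. The pads swing forward as they close: fully open they stand 13 mm farther back than shut.
Start: joints at [64.842, 21.807, 74.336, -0, 83.858, -12.336], TCP at [0.122, 0.536, 0.231] pointing down, gripper open.
Joint ranges: [-178.18, 178.18], [-50.72, 133.34], [12.68, 142.11], [-81.47, 261.47], [9.98, 163.14], [-165.26, 165.26]. Speed limits (degrees/s): [136.94, 136.94, 180, 180, 180, 180].

## Interface

Orientations are given as a 3x3 rotation matrix whose columns are the frame's x, y, z axes.
In Python, from rig import env gives the robot as it stands.
- The arm moves only by the tool move_arm, never from a script. Its argument "plan" is a list of rows, each a list of 7 numbers: the turn, a rotation vector about the tool's x, y, z in degrees, then the shift along the tool's x, y, z in cm, then the gripper command: -1 is shut, 1 is fully open, values between are in proportion. In form: [[ax, ay, az, tx, ty, tz, jaw], ...]. A call has 1 to 5 rows; each row is the pose to reach, as a shift and turn from the pose commanded when the call began, along the tool's axes at that moment; what a row does not reach only later rows make up. A row lasts 1/10 s, in which the tool goes at most 50 mm and 8.59 degrees, less where a joint would pass 70% of its speed; a pose out of reach is approached as far as the arm can. A call with a gripper value outside its range is refused whole. The fingers move at their own pace and stop on an object; "squeeze" is the grip in N (left out, the last holds). Time passes only in rows, so rows that repeat a pose let the fingers close. It gives the time, the measured TCP pose, the force, the opening and the grip force at its end, in the units of the state.
- env.observe(): the state, without advancing time (a new reading comes with each control period).
- env.get_image(name): name is "scene" or "top" or "wrist"; returns a dict with "color" (420x560x3 uint8, red, green, blue), "fov_y" (degrees; the focal length in pixels is half the picture's height over the tangent of half this angle, whatever the lens; pixels are square), "cx", "cy" (the principal point, pixels), "R" (3x3) and "t" (3): a world point X has camera coordinates R X + t. Camera axes: x right, y down, z forward; pixel columns grow to the right and rows downward; lengths in m; the calibration is good to about 2 mm. A picture is of the moment at which its call begins. There is no depth.
- env.close_job(): hands the job in; it is judged then, once.
Trained networks look in a picture, given as the dict that the camera call returned (one of the last four; its "shot" number tells which), for a name from the list of things; names that differ only in an ending like _2 or _b are one class to them, and where a whole thing is asked for, a point or a joint stands for the part that bears it (a point fixed in the world has none). Each returns a list of dicts, best first, with "conf" (0 to 1); they miss things now and then, are a little off and sometimes report something else, mostly with a low value. They report only what shows in the picture. A call takes as long as a camera call. They do not tell look-alikes from the thing itself.
- env.outline_of(target, picture): "mask" (420x560 bool, what is visible of it) and "bbox" ([centre column, centre row, width, height] in pixels, round what is visible of it).
- env.tip_of(target, picture): "pixel" ([column, row] in pixels: a listed point, or the origin of a listed thing).
The state is a dict: "time_s": time; "q": joint angles; "qvel": joint speeds; "joint_efforts": joint torques, N m; "position": TCP position; "tool_rot": TCP orientation; "ft_force": force on the tool from outside, world axes, zero at the start; "wrist_torque": the same for the moment, N m; "grip_width": finger opening in m; "gripper_force": force on a finger pad.
Only numpy, scipy, OpenCV 4.12 (cv2) and the standard library are available. Lean on these libraries where they do the work, as an engineer would, in place of code of your own. Each camera call takes 0.05 s, during which the arm holds its last target. There are 200 camera calls.

## Task

The grinding stone on the service stand is held down by a castle nut that is still loose. Screw the nut down, clockwise seen from above, until it is tight on its washer, then turn it on a little further, just to the first place where a pair of its slots lines up with the cross hole in the spindle; do not back it off to get there, for that loosens it. Then push the locking pin from the table through slot, hole and opposite slot until its head is up against the nut, and leave the other things on the table where they stand.

Things in the scene. Friction and masses are not known exactly. Their poses are not given: they have to be found in the camera images.
- stand: Stand fixed to the table; origin at the middle of its foot, z up. Dark round flange 140 mm across, 12 mm high; grey conical grinding stone, 110 mm narrowing to 80 mm across, up to z 70 mm; white bush 66 mm across up to z 76; steel washer 56 mm across up to z 80; then the nut, z 80 to 116. The upright threaded spindle, 28 mm across, ends at z 123.
- cotter_hole (a point): Middle of the spindle's cross hole, on the spindle's axis, 109.5 mm above the table. x axis along the hole (level; the pin may enter from either end), z axis up. The hole is 9 mm wide and 9 mm high (z 105 to 114 mm). Only its ends show, through the nut's slots when they are in line; above the hole the spindle is solid.
- nut_top (a point): Middle of the castle nut's upper face, on the spindle's axis, z 116 mm; turns with the nut. Plain steel: hexagon 46 mm across flats, 53 across corners, z 80 to 103; round crown 42 mm across, z 103 to 116, with six slots 9 mm wide, open at the top, floor at z 105. Each slot is over the middle of a flat: three straight pairs, 60 degrees apart. x axis along one pair, square to two flats; z axis up.
- nut (a joint): Turn of the castle nut relative to the washer under it, rad; grows as it is screwed down, clockwise seen from above. 0 = hard against the washer (tight), negative = loose. Starts 0.35 to 1.4 rad loose. While loose it turns at about 0.12 N m, and stays where it is left. Its height does not change.
- washer (a joint): Turn of the washer on the stand, rad, clockwise seen from above. Still while the nut is loose; the tight nut drags it round at about 0.45 N m: that is the tightening. If turned back, the nut comes loose and the washer stays. The slots first line up with the hole 0.25 to 0.7 rad after the nut has become tight, then again every 60 degrees.
- lock_pin: Loose pin lying flat: steel shank 6 mm thick, 54 mm long, round nose; behind it a black flat head 28 mm long, 14 mm wide, 8 mm thick, upright sides to grip across the 14 mm. Origin on its axis where shank meets head; x axis along the shank to the nose, z axis up (4 mm above the table as it lies, the nose drooping 1 mm). 30 g.
- pin_mid (a point): The point on the pin's axis 20.5 mm from the head towards the nose; it comes to the middle of the cross hole (1.5 mm lower, as the pin rests on the floor of the hole) when the head is up against the nut.
- sample_jar_4: Bystander: jar with a yellow cap, 50 mm across, 77 mm high; origin at the middle of its foot.
- sample_jar_5: Bystander: jar with a green cap, 50 mm across, 77 mm high; origin at the middle of its foot.
Mind the look-alikes: they are no part of the job. What is shaped like the lock_pin but pink is not meant.

How it is judged:
By the outcome, as a careful person would: the job done as asked, in the order asked, and still so for the second after the job is handed in, with the robot touching nothing.
It also fails if it takes over 64 s, if anything falls off the work surface, if the arm or the gripper's body presses on something with over 40 N, if the wrist force passes 120 N, or if a joint passes its speed limit or range.

## Working session

There is one attempt and no reset: what is moved stays moved. The work goes in short steps, Python scripts to look and compute and a tool call to move; the robot and the scene stay as the last step left them, time stands still between calls to the robot, and variables do not carry over. Pictures are saved under pics/ and viewed, at most 10 in all, crops included, and the job is handed in when it is done.

Besides the shell and the picture viewer there is one more tool, called after "Call:" as a command line: name --pt "numbers of a row" for each row, then --argument value for the rest. move_arm: Moves the arm, as the interface text tells. Its arguments: {"type":"object","properties":{"plan":{"type":"array"},"squeeze":{"type":"number"}},"required":["plan"]}

```bash
mkdir -p pics; cat > h.py <<'E'
import numpy as np, cv2
from rig import env
def save(p,name,crop=None,scale=1):
    im=p["color"][:,:,::-1]
    if crop: c0,r0,c1,r1=crop; im=im[r0:r1,c0:c1]
    cv2.imwrite("pics/"+name,cv2.resize(im,None,fx=scale,fy=scale,interpolation=cv2.INTER_CUBIC))
def f(p): return p["color"].shape[0]/2/np.tan(np.radians(p["fov_y"])/2)
def ray(p,px):
    R=np.array(p["R"]);t=np.array(p["t"])
    d=R.T@np.array([(px[0]-p["cx"])/f(p),(px[1]-p["cy"])/f(p),1]); return -R.T@t,d
def onz(p,px,z):
    o,d=ray(p,px); return o+d*(z-o[2])/d[2]
def proj(p,X):
    c=np.array(p["R"])@np.array(X)+np.array(p["t"]); return np.array([p["cx"]+f(p)*c[0]/c[2],p["cy"]+f(p)*c[1]/c[2]])
def tri(obs):
    A=np.zeros((3,3));b=np.zeros(3)
    for p,px in obs:
        o,d=ray(p,px);d=d/np.linalg.norm(d);M=np.eye(3)-np.outer(d,d);A+=M;b+=M@o
    return np.linalg.solve(A,b)
E
python3 - <<'E'
from h import *
P={n:env.get_image(n) for n in("scene","top","wrist")}
for n,p in P.items():
    print(n,p["fov_y"],p["cx"],p["cy"],"cam",np.round(ray(p,(0,0))[0],3))
ims=[cv2.resize(P[n]["color"][:,:,::-1],(400,300)) for n in("top","scene")]
cv2.imwrite("pics/a.png",P["top"]["color"][:,:,::-1]);cv2.imwrite("pics/b.png",P["scene"]["color"][:,:,::-1])
Z=dict(stand=0,cotter_hole=.1095,nut_top=.116,lock_pin=.004,pin_mid=.004,sample_jar_4=0)
for n,p in P.items():
  for k in Z:
    for d in env.tip_of(k,p): print(n,k,round(d["conf"],2),np.round(d["pixel"],1),np.round(onz(p,d["pixel"],Z[k]),4))
print(env.observe())
E
```

```text
scene 45.34997556262449 280.5203329102168 211.17759851172042 cam [ 0.117 -0.431  0.89 ]
top 47.80630011095178 282.5793412050955 206.61912608840822 cam [0.35  0.032 1.101]
wrist 71.43962059433014 280.4486550386396 207.92605929044038 cam [0.04  0.556 0.373]
scene stand 0.97 [279.2 278.4] [ 0.4627 -0.0355  0.    ]
scene cotter_hole 0.65 [280.1 246.9] [ 0.466  -0.0341  0.1095]
scene nut_top 0.83 [276.3 247.5] [ 0.4569 -0.0338  0.116 ]
scene nut_top 0.34 [284.5 212.2] [0.5234 0.0185 0.116 ]
scene lock_pin 0.58 [227.8 182.9] [0.5397 0.2361 0.004 ]
scene lock_pin 0.44 [223.3 224.3] [0.4585 0.1464 0.004 ]
scene pin_mid 0.62 [216.6 187.5] [0.5114 0.2419 0.004 ]
scene pin_mid 0.53 [232.8 219.3] [0.4827 0.1437 0.004 ]
scene sample_jar_4 0.8 [348.4 352. ] [ 0.4562 -0.2374  0.    ]
scene sample_jar_4 0.61 [284.7 213.2] [0.5828 0.0833 0.    ]
top stand 0.85 [296.1 231.3] [ 0.4639 -0.0312  0.    ]
top cotter_hole 0.63 [299.4 226.8] [ 0.4622 -0.0319  0.1095]
top lock_pin 0.57 [215.8 232.7] [0.4595 0.1552 0.004 ]
top lock_pin 0.55 [180.7 197.6] [0.5415 0.2388 0.004 ]
top pin_mid 0.65 [178. 207.] [0.5
[... 414 characters left out ...]
8588041e+01, -1.23372557e+01]), 'qvel': array([ 0.0119319 ,  0.03000927,  0.04101973, -0.112539  ,  0.00894486,
        0.16217286]), 'joint_efforts': array([ 2.68875629e-03, -4.48345935e+01, -2.31460905e+01, -9.42685460e-05,
        5.61248035e-04,  1.02913509e-05]), 'position': array([0.122062  , 0.53626796, 0.23132591]), 'tool_rot': array([[-9.75067044e-01,  2.21910478e-01,  2.57576986e-06],
       [ 2.21910478e-01,  9.75067044e-01, -1.01710814e-05],
       [-4.76861783e-06, -9.34589594e-06, -1.00000000e+00]]), 'ft_force': array([-0.44523747, -0.86865921,  0.11110479]), 'wrist_torque': array([-0.0192972 ,  0.03511531,  0.01060282]), 'gripper_force': 0.0, 'grip_width': 0.08577835129465326}
```

```bash
python3 - <<'E'
from h import *
a=cv2.imread("pics/a.png");b=cv2.imread("pics/b.png")
x=cv2.resize(a[150:300,150:420],(800,444),interpolation=cv2.INTER_CUBIC)
cv2.imwrite("pics/a2.png",x);cv2.imwrite("pics/b2.png",cv2.resize(b[160:380,190:390],(545,600),interpolation=cv2.INTER_CUBIC))
E
```

```text
(no output)
```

View pics/a2.png

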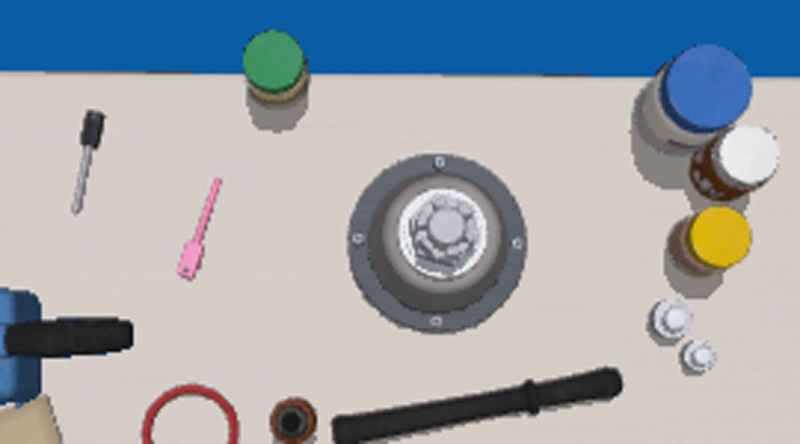

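View pics/b2.png

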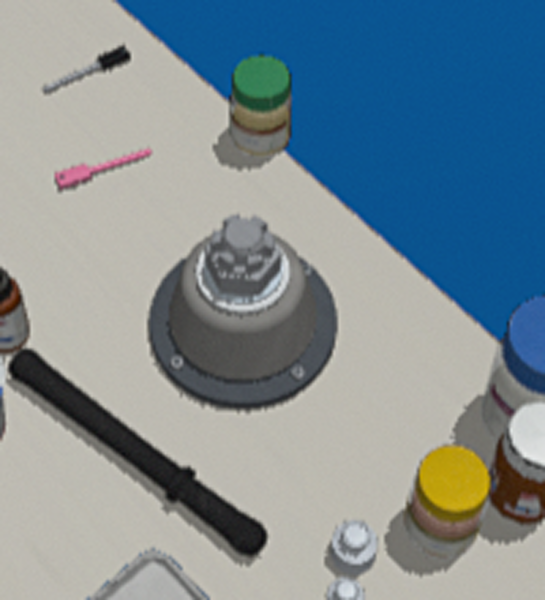

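Top crop: the black-headed pin (steel shank) is at crop (88,160), which is top pixel (180,204). The pink look-alike is at crop (200,230), pixel (217,227). The black-headed, steel-shanked one fits the description. The nut is at about (299,227) with its spindle in the middle. Next I work out a near view.

```bash
cat >> h.py <<'E'
from scipy.spatial.transform import Rotation as Ro
def down(yaw):
    "tool pointing down, tool y axis at world yaw (deg)"
    a=np.radians(yaw); y=np.array([np.cos(a),np.sin(a),0]); z=np.array([0,0,-1.]); return np.c_[np.cross(y,z),y,z]
def rel(R,p):
    s=env.observe(); R0=s["tool_rot"]; 
    return np.round(np.r_[Ro.from_matrix(R0.T@R).as_rotvec(degrees=True),R0.T@(np.array(p)-s["position"])*100],2)
E
python3 - <<'E'
from h import *
p=env.get_image("wrist");s=env.observe();R0=s["tool_rot"]
o,d=ray(p,(p["cx"],p["cy"]))
print("cam in tool",np.round(R0.T@(o-s["position"]),4),"R cam->tool",np.round(R0.T@np.array(p["R"]).T,3))
y=R0[:,1];print("yaw now",np.degrees(np.arctan2(y[1],y[0])))
for yaw in (90,0,180): print(yaw,rel(down(yaw),[.42,-.033,.30]))
E
```

```text
cam in tool [ 0.0839  0.001  -0.1424] R cam->tool [[-0.    -0.945 -0.326]
 [ 1.    -0.001  0.   ]
 [-0.    -0.326  0.945]]
yaw now 77.17810354913034
90 [  0.     0.   -12.82 -41.68 -48.9   -6.87]
0 [  0.     0.    77.18 -41.68 -48.9   -6.87]
180 [  -0.      0.   -102.82  -41.68  -48.9    -6.87]
```

```bash
python3 - <<'E'
from h import *
N=np.array([.462,-.033,.112])
for yaw in(77.18,90):
  R=down(yaw)@Ro.from_rotvec([0,-27,0],degrees=True).as_matrix()
  p=N-R@np.array([.019,.001,.05]); print(p,rel(R,p))
E
```

```text
[ 0.45615155 -0.03269468  0.16517615] [  0.   -27.    -0.   -45.2  -48.06   6.61]
[ 0.4562296  -0.034       0.16517615] [ -3.02 -26.89 -12.58 -45.24 -48.19   6.61]
```

Call:
move_arm --pt "0 0 0 -15 -16 0 1" --pt "0 0 0 -15 -16 0 1" --pt "0 0 0 -15 -16 0 1" --pt "0 0 0 -15 -16 0 1" --pt "0 0 0 -15 -16 0 1" --squeeze 80

```text
time_s: 1.6
position: [0.2339, 0.3443, 0.2315]
tool_rot: [[-0.974, 0.224, 0.001], [0.224, 0.974, -0.0], [-0.001, -0.0, -1.0]]
ft_force: [-0.8, 0.8, 0.1]
grip_width: 0.0857
gripper_force: 0.0
```

Call:
move_arm --pt "0 -5 0 -15 -16 0 1" --pt "0 -10 0 -15 -16 0 1" --pt "0 -15 0 -15 -16 0 1" --pt "0 -20 0 -15 -16 0 1" --pt "0 -27 0 -15 -16 0 1"

```text
time_s: 2.1
position: [0.3457, 0.1547, 0.2322]
tool_rot: [[-0.865, 0.226, 0.447], [0.201, 0.974, -0.104], [-0.459, -0.0, -0.888]]
ft_force: [1.0, -0.4, -1.4]
grip_width: 0.0853
gripper_force: 0.0
```

```bash
python3 - <<'E'
from h import *
N=np.array([.462,-.033,.112])
R=down(77.18)@Ro.from_rotvec([0,-27,0],degrees=True).as_matrix()
print(env.observe()["time_s"],env.observe()["position"],rel(R,N-R@np.array([.019,.001,.05])))
E
```

```text
2.1 [0.34566681 0.15468887 0.23222823] [ -0.12   0.34  -0.22 -10.24 -15.75  12.85]
```

Call:
move_arm --pt "0 0 0 -10.2 -15.7 12.8 1" --pt "0 0 0 -10.2 -15.7 12.8 1" --pt "0 0 0 -10.2 -15.7 12.8 1" --pt "0 0 0 -10.2 -15.7 12.8 1" --pt "0 0 0 -10.2 -15.7 12.8 1"

```text
time_s: 2.6
position: [0.4552, -0.0318, 0.1629]
tool_rot: [[-0.868, 0.225, 0.443], [0.2, 0.974, -0.103], [-0.454, -0.0, -0.891]]
ft_force: [-0.8, 0.0, -0.3]
grip_width: 0.0854
gripper_force: 0.0
```

```bash
python3 - <<'E'
from h import *
p=env.get_image("wrist");save(p,"w1.png",(130,60,430,285),2.6)
print(env.observe()["position"])
for k in("cotter_hole","nut_top"):
  for d in env.tip_of(k,p): print(k,d, onz(p,d["pixel"],.116 if k=="nut_top" else .1095))
print(proj(p,[.462,-.033,.123]))
E
```

```text
[ 0.45659344 -0.03336851  0.16239885]
cotter_hole {'pixel': [281.7, 207.4], 'conf': 0.87} [ 0.46273855 -0.03164327  0.1095    ]
[279.53008917 221.54074854]
```

View pics/w1.png

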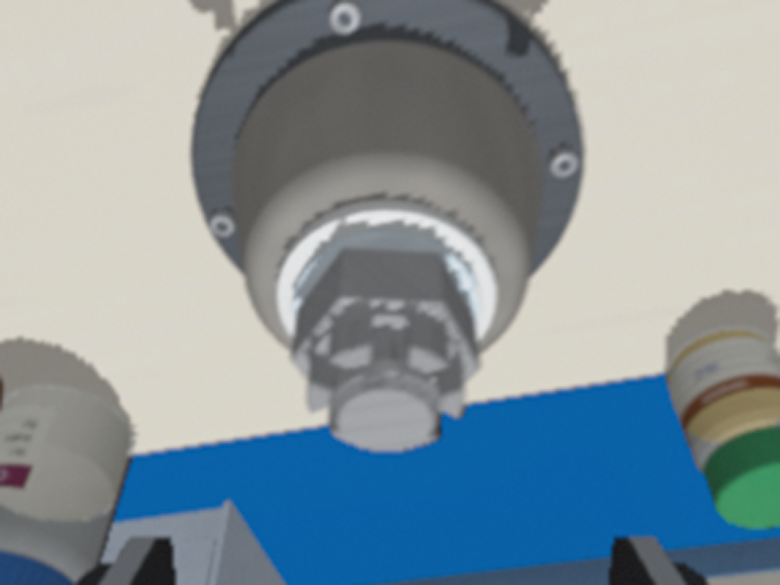

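```bash
cat >> h.py <<'E'
def circ(c,r,z,n=73,a0=0): 
    a=np.radians(a0)+np.linspace(0,2*np.pi,n); return np.c_[c[0]+r*np.cos(a),c[1]+r*np.sin(a),np.full(n,z)]
def zoom(p,C,half,S,gain=1.6):
    u=proj(p,[C[0],C[1],.108]); c0,r0=np.round(u-half).astype(int)
    im=p["color"][r0:r0+2*half,c0:c0+2*half,::-1].astype(float)
    im=np.clip((im-im.min())*gain,0,255).astype(np.uint8)
    k=S/(2*half); return cv2.resize(im,(S,S),interpolation=cv2.INTER_CUBIC),lambda X:(np.array([proj(p,x) for x in X])-[c0,r0]+.5)*k
def poly(im,P,col): cv2.polylines(im,[np.round(P).astype(int)],False,col,1,cv2.LINE_AA)
E
python3 - <<'E'
from h import *
p=env.get_image("wrist");C=[.4622,-.0325]
im,g=zoom(p,C,42,400);ov=im.copy()
poly(ov,g(circ(C,.014,.123)),(0,255,0));poly(ov,g(circ(C,.028,.080)),(0,255,0))
for z in(.08,.103): poly(ov,g(circ(C,.02656,z,7,77.18+90+30)),(0,0,255))
cv2.imwrite("pics/w2.png",np.hstack([im,ov]))
E
```

```text
(no output)
```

View pics/w2.png

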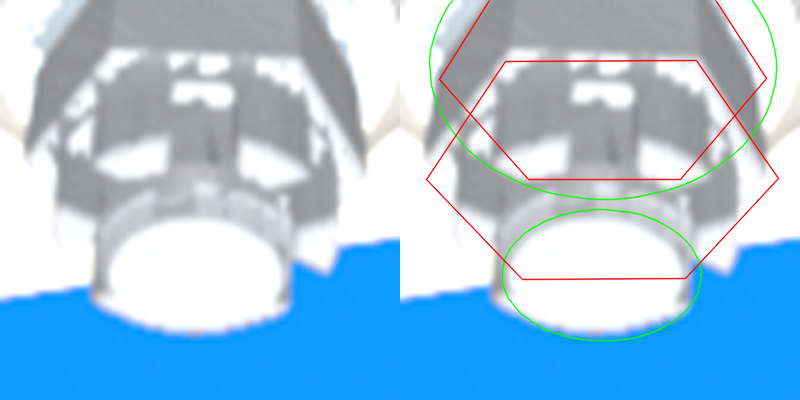

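```bash
python3 - <<'E'
from h import *
print(env.observe()["q"],rel(down(102),[.4615,-.033,.165]))
E
```

```text
[ -20.67856515    7.69875152  113.41317858    6.61400764   32.3269258
 -102.53957444] [ -5.84  26.52 -24.43  -0.83  -0.24   0.24]
```

Call:
move_arm --pt "-1.2 5.3 -4.9 -0.2 0 0 1" --pt "-2.4 10.6 -9.8 -0.4 -0.1 0.1 1" --pt "-3.6 15.9 -14.7 -0.6 -0.2 0.2 1" --pt "-4.8 21.2 -19.6 -0.8 -0.2 0.2 1" --pt "-5.84 26.52 -24.43 -0.83 -0.24 0.24 1"

```text
time_s: 3.3
position: [0.4615, -0.0318, 0.1663]
tool_rot: [[-0.977, -0.214, -0.002], [-0.214, 0.977, -0.001], [0.002, -0.001, -1.0]]
ft_force: [0.4, -0.2, -0.2]
grip_width: 0.0854
gripper_force: 0.0
```

```bash
python3 - <<'E'
from h import *
s=env.observe();p=env.get_image("wrist");C=[.4612,-.033]
im,g=zoom(p,C,60,400);ov=im.copy()
poly(ov,g(circ(C,.014,.123)),(0,200,0));poly(ov,g(circ(C,.028,.080)),(0,200,0))
for z in(.08,.103): poly(ov,g(circ(C,.02656,z,7,102+30)),(0,0,255))
cv2.imwrite("pics/w3.png",np.hstack([im,ov]))
print(s["q"],rel(down(102),[.4612,-.033,.0815]))
E
```

```text
[-1.85942231e+01  1.68872541e+01  9.37931944e+01 -1.10718639e-01
  6.93755458e+01 -1.20888278e+02] [-0.04 -0.29  0.56  0.14 -0.03  8.46]
```

View pics/w3.png

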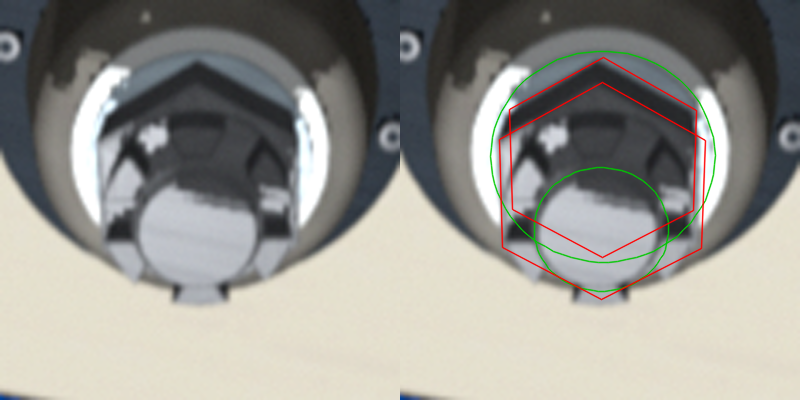

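Call:
move_arm --pt "0 -0.3 0.5 0.1 -0.1 4.5 1" --pt "0 -0.3 0.5 0.1 -0.1 8.4 1" --pt "0 -0.3 0.5 0.1 -0.1 8.4 1" --pt "0 -0.3 0.5 0.1 -0.1 8.4 -1" --pt "0 -0.3 0.5 0.1 -0.1 8.4 -1" --squeeze 60

```text
time_s: 3.85
position: [0.4619, -0.0339, 0.0832]
tool_rot: [[-0.98, -0.201, 0.01], [-0.201, 0.98, -0.001], [-0.009, -0.003, -1.0]]
ft_force: [-0.0, 0.7, 0.1]
grip_width: 0.0593
gripper_force: 0.0
```

Call:
move_arm --pt "0 0 0 0 0 0 -1" --pt "0 0 0 0 0 0 -1" --pt "0 0 0 0 0 0 -1"

```text
time_s: 4.15
position: [0.462, -0.0344, 0.0835]
tool_rot: [[-0.98, -0.201, 0.01], [-0.201, 0.98, -0.001], [-0.01, -0.003, -1.0]]
ft_force: [-2.9, -2.0, 11.0]
grip_width: 0.0449
gripper_force: 59.2
```

```bash
python3 - <<'E'
from h import *
s=env.observe(); y=s["tool_rot"][:,1]
print(s,np.degrees(np.arctan2(y[1],y[0])))
E
```

```text
{'time_s': 4.15, 'q': array([ -19.02113758,   23.3601868 ,  100.79621195,    0.14311192,
         55.26565896, -120.67794965]), 'qvel': array([-0.05243491,  0.07378139,  0.03922405,  0.00987013,  0.03282125,
       -0.10830628]), 'joint_efforts': array([ 4.54749009e-01, -3.40987802e+01, -1.43947998e+01,  3.65502164e-01,
       -5.22385966e-01,  2.59936473e-02]), 'position': array([ 0.46202809, -0.0344344 ,  0.08349643]), 'tool_rot': array([[-0.97961022, -0.20064807,  0.01020643],
       [-0.20067181,  0.9796576 , -0.00134734],
       [-0.00972847, -0.00336801, -0.99994701]]), 'ft_force': array([-2.88879173, -1.95870333, 11.02457072]), 'wrist_torque': array([-0.22156502,  0.38636938,  0.03701015]), 'gripper_force': 59.21952188014984, 'grip_width': 0.044914658088731775} 101.57492532573544
```

Call:
move_arm --pt "0 0 5 0 0 -0.05 -1" --pt "0 0 10 0 0 -0.05 -1" --pt "0 0 15 0 0 -0.05 -1" --pt "0 0 20 0 0 -0.05 -1" --pt "0 0 20 0 0 -0.05 -1"

```text
time_s: 4.65
position: [0.462, -0.0344, 0.0836]
tool_rot: [[-0.989, 0.149, 0.01], [0.149, 0.989, -0.001], [-0.01, 0.0, -1.0]]
ft_force: [-0.6, -1.5, 6.4]
grip_width: 0.045
gripper_force: 60.5
```

```bash
cat > t.py <<'E'
from h import *
s=env.observe(); y=s["tool_rot"][:,1]
print("yaw",np.round(np.degrees(np.arctan2(y[1],y[0])),2),"tau",np.round(s["wrist_torque"],3),"q6 eff",np.round(s["joint_efforts"][5],3),"q6",np.round(s["q"][5],1),"t",s["time_s"],"w",np.round(s["grip_width"],4),np.round(s["position"],4),np.round(s["ft_force"],1))
E
python3 t.py
```

```text
yaw 81.42 tau [-0.394  0.279 -0.072] q6 eff 0.634 q6 -100.5 t 4.65 w 0.045 [ 0.462  -0.0344  0.0836] [-0.6 -1.5  6.4]
```

Call:
move_arm --pt "0 0 4 0 0 0 -1" --pt "0 0 8 0 0 0 -1" --pt "0 0 8 0 0 0 -1"

```text
time_s: 4.95
position: [0.4619, -0.0344, 0.0836]
tool_rot: [[-0.959, 0.285, 0.01], [0.285, 0.959, -0.001], [-0.01, 0.002, -1.0]]
ft_force: [-0.6, -1.0, 5.1]
grip_width: 0.0447
gripper_force: 60.5
```

```bash
python3 t.py
```

```text
yaw 73.45 tau [-0.363  0.21  -0.119] q6 eff 0.476 q6 -92.6 t 4.95 w 0.0447 [ 0.4619 -0.0344  0.0836] [-0.6 -1.   5.1]
```

Call:
move_arm --pt "0 0 3 0 0 0 -1" --pt "0 0 6 0 0 0 -1" --pt "0 0 9 0 0 0 -1"

```text
time_s: 5.25
position: [0.4619, -0.0344, 0.0836]
tool_rot: [[-0.902, 0.431, 0.01], [0.431, 0.902, -0.001], [-0.009, 0.003, -1.0]]
ft_force: [-0.4, -0.6, 5.9]
grip_width: 0.0447
gripper_force: 60.9
```

```bash
python3 t.py
```

```text
yaw 64.47 tau [-0.407  0.283  0.087] q6 eff -0.569 q6 -83.6 t 5.25 w 0.0447 [ 0.4619 -0.0344  0.0836] [-0.4 -0.6  5.9]
```

Call:
move_arm --pt "0 0 3 0 0 0 -1" --pt "0 0 6 0 0 0 -1"

```text
time_s: 5.45
position: [0.4619, -0.0344, 0.0836]
tool_rot: [[-0.852, 0.523, 0.01], [0.523, 0.852, -0.001], [-0.009, 0.004, -1.0]]
ft_force: [-1.1, -0.3, 6.3]
grip_width: 0.0446
gripper_force: 60.9
```

```bash
python3 t.py
```

```text
yaw 58.47 tau [-0.354  0.244  0.085] q6 eff -0.568 q6 -77.6 t 5.45 w 0.0446 [ 0.4619 -0.0344  0.0836] [-1.1 -0.3  6.3]
```

Call:
move_arm --pt "0 0 3 0 0 0 -1" --pt "0 0 6 0 0 0 -1"

```text
time_s: 5.65
position: [0.4619, -0.0344, 0.0836]
tool_rot: [[-0.793, 0.609, 0.01], [0.609, 0.793, -0.001], [-0.008, 0.005, -1.0]]
ft_force: [-0.4, -1.4, 6.1]
grip_width: 0.0448
gripper_force: 61.0
```

```bash
python3 t.py
```

```text
yaw 52.47 tau [-0.322  0.254  0.125] q6 eff -0.568 q6 -71.6 t 5.65 w 0.0448 [ 0.4619 -0.0344  0.0836] [-0.4 -1.4  6.1]
```

Call:
move_arm --pt "0 0 3 0 0 0 -1" --pt "0 0 6 0 0 0 -1"

```text
time_s: 5.85
position: [0.4619, -0.0344, 0.0836]
tool_rot: [[-0.725, 0.689, 0.009], [0.689, 0.725, -0.001], [-0.008, 0.006, -1.0]]
ft_force: [-0.8, -0.7, 6.0]
grip_width: 0.0449
gripper_force: 61.0
```

```bash
python3 t.py
```

```text
yaw 46.47 tau [-0.266  0.32   0.101] q6 eff -0.568 q6 -65.6 t 5.85 w 0.0449 [ 0.4619 -0.0344  0.0836] [-0.8 -0.7  6. ]
```

Call:
move_arm --pt "0 0 3 0 0 0 -1" --pt "0 0 6 0 0 0 -1"

```text
time_s: 6.05
position: [0.4619, -0.0344, 0.0836]
tool_rot: [[-0.649, 0.761, 0.009], [0.761, 0.649, -0.001], [-0.007, 0.006, -1.0]]
ft_force: [-2.0, -0.9, 6.9]
grip_width: 0.0446
gripper_force: 61.0
```

```bash
python3 t.py
```

```text
yaw 40.47 tau [-0.334  0.306  0.141] q6 eff -0.568 q6 -59.6 t 6.05 w 0.0446 [ 0.4619 -0.0344  0.0836] [-2.  -0.9  6.9]
```

Call:
move_arm --pt "0 0 3 0 0 0 -1" --pt "0 0 6 0 0 0 -1"

```text
time_s: 6.25
position: [0.4619, -0.0344, 0.0836]
tool_rot: [[-0.566, 0.824, 0.009], [0.824, 0.566, -0.001], [-0.006, 0.007, -1.0]]
ft_force: [-1.2, -0.8, 6.8]
grip_width: 0.0445
gripper_force: 61.0
```

```bash
python3 t.py
```

```text
yaw 34.47 tau [-0.322  0.396  0.113] q6 eff -0.568 q6 -53.6 t 6.25 w 0.0445 [ 0.4619 -0.0344  0.0836] [-1.2 -0.8  6.8]
```

Call:
move_arm --pt "0 0 3 0 0 0 -1" --pt "0 0 6 0 0 0 -1"

```text
time_s: 6.45
position: [0.4618, -0.0344, 0.0836]
tool_rot: [[-0.477, 0.879, 0.009], [0.879, 0.477, -0.001], [-0.006, 0.008, -1.0]]
ft_force: [-0.9, -1.1, 7.0]
grip_width: 0.0448
gripper_force: 61.0
```

```bash
python3 t.py
```

```text
yaw 28.47 tau [-0.286  0.397  0.089] q6 eff -0.568 q6 -47.6 t 6.45 w 0.0448 [ 0.4618 -0.0344  0.0836] [-0.9 -1.1  7. ]
```

Call:
move_arm --pt "0 0 3 0 0 0 -1" --pt "0 0 6 0 0 0 -1"

```text
time_s: 6.65
position: [0.4619, -0.0344, 0.0836]
tool_rot: [[-0.382, 0.924, 0.009], [0.924, 0.382, -0.001], [-0.005, 0.008, -1.0]]
ft_force: [-1.6, -0.1, 6.7]
grip_width: 0.0446
gripper_force: 61.9
```

```bash
python3 t.py
```

```text
yaw 22.47 tau [-0.248  0.382  0.515] q6 eff -0.339 q6 -41.6 t 6.65 w 0.0446 [ 0.4619 -0.0344  0.0836] [-1.6 -0.1  6.7]
```

Call:
move_arm --pt "0 0 3 0 0 0 -1" --pt "0 0 7 0 0 0 -1" --pt "0 0 7 0 0 0 -1"

```text
time_s: 6.95
position: [0.4618, -0.0344, 0.0836]
tool_rot: [[-0.267, 0.964, 0.009], [0.964, 0.267, -0.001], [-0.004, 0.009, -1.0]]
ft_force: [-0.1, -2.3, 6.7]
grip_width: 0.0443
gripper_force: 60.9
```

```bash
python3 t.py
```

```text
yaw 15.5 tau [-0.251  0.348  0.091] q6 eff 0.71 q6 -34.6 t 6.95 w 0.0443 [ 0.4618 -0.0344  0.0836] [-0.1 -2.3  6.7]
```

Call:
move_arm --pt "0 0 0 0 0 0 1" --pt "0 0 0 0 0 0 1" --pt "0 0 0 0 0 0 1" --pt "0 0 0 0 0 -4 1" --pt "0 0 0 0 0 -7 1"

```text
time_s: 7.45
position: [0.4606, -0.0339, 0.153]
tool_rot: [[-0.268, 0.963, 0.006], [0.963, 0.268, 0.001], [-0.001, 0.006, -1.0]]
ft_force: [1.1, 0.8, -0.0]
grip_width: 0.0853
gripper_force: 0.0
```

```bash
python3 t.py; python3 - <<'E'
from h import *
N=np.array([.4612,-.0338,.112])
for yaw in(15.5,70):
  R=down(yaw)@Ro.from_rotvec([0,-27,0],degrees=True).as_matrix()
  p=N-R@np.array([.033,.001,-.005]); print(p,rel(R,p))
E
```

```text
yaw 15.57 tau [-0.002 -0.037 -0.014] q6 eff -0.001 q6 -34.7 t 7.45 w 0.0853 [ 0.4606 -0.0339  0.153 ] [ 1.1  0.8 -0. ]
[ 0.46870066 -0.06458847  0.12252665] [ 3.300e-01 -2.696e+01 -1.000e-02 -3.170e+00 -5.000e-02  3.050e+00]
[ 0.49062102 -0.04557255  0.12252665] [-12.54 -24.73 -53.45  -1.93   2.57   3.07]
```

Call:
move_arm --pt "0 -7 0 -1 0 0 1" --pt "0 -14 0 -2 0 1 1" --pt "0 -21 0 -3 0 2 1" --pt "0 -27 0 -3.2 0 3 1" --pt "0 -27 0 -3.2 0 3 1"

```text
time_s: 7.95
position: [0.468, -0.0634, 0.1201]
tool_rot: [[-0.24, 0.963, 0.124], [0.858, 0.271, -0.437], [-0.454, 0.002, -0.891]]
ft_force: [0.1, -0.1, 0.2]
grip_width: 0.0851
gripper_force: 0.0
```

```bash
python3 - <<'E'
from h import *
p=env.get_image("wrist");C=[.4612,-.0338]
im,g=zoom(p,C,60,480,1.3);cv2.imwrite("pics/v1.png",im)
np.savez("v1.npz",**{k:np.array(v) for k,v in p.items()})
N=np.array([.4612,-.0338,.112])
R=down(75.5)@Ro.from_rotvec([0,-27,0],degrees=True).as_matrix()
print(rel(R,N-R@np.array([.033,.001,-.005])),env.observe()["position"])
E
```

```text
[-26.95   0.   -53.41   1.21   2.76  -0.76] [ 0.46884299 -0.06381726  0.1211102 ]
```

View pics/v1.png

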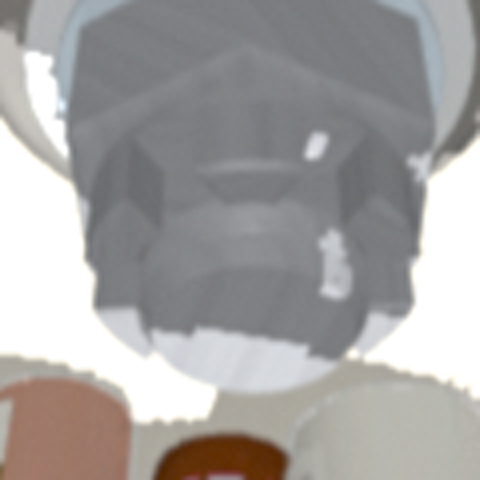

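```bash
cat >> h.py <<'E'
N=np.array([.4612,-.0338,.112])
def vw(yaw,tilt=27):
    R=down(yaw)@Ro.from_rotvec([0,-tilt,0],degrees=True).as_matrix(); return rel(R,N-R@np.array([.033,.001,-.005]))
def snap(n):
    p=env.get_image("wrist"); im,g=zoom(p,N,50,400,1.0)
    im=cv2.convertScaleAbs(im,alpha=1.0); cv2.imwrite("pics/%s.png"%n,im); return p
E
python3 -c "
from h import *
print(vw(0.5),vw(-14.5))"
```

```text
[ 7.050e+00 -1.400e-01  1.344e+01 -1.000e-02 -8.500e-01 -1.600e-01] [13.84 -0.16 26.81  0.3  -1.6  -0.32]
```

Call:
move_arm --pt "3.5 0 6.7 0 -0.4 -0.1 1" --pt "7.0 0 13.4 0 -0.8 -0.2 1" --pt "10.5 0 20 0.1 -1.2 -0.2 1" --pt "13.8 0 26.8 0.3 -1.6 -0.3 1" --pt "13.8 0 26.8 0.3 -1.6 -0.3 1"

```text
time_s: 8.5
position: [0.454, -0.0655, 0.1236]
tool_rot: [[0.228, 0.967, -0.111], [0.864, -0.254, -0.436], [-0.45, 0.004, -0.893]]
ft_force: [0.5, -0.1, 0.1]
grip_width: 0.0852
gripper_force: 0.0
```

```bash
python3 t.py; python3 -c "
from h import *
snap('s1')
print(vw(15.5),vw(30),vw(45.5))"
```

```text
yaw -14.69 tau [ 0.164 -0.095 -0.012] q6 eff 1.054 q6 20.1 t 8.5 w 0.0852 [ 0.454  -0.0655  0.1236] [ 0.5 -0.1  0.1]
[-13.38  -0.18 -26.82   0.46   1.43  -0.12] [-19.94  -0.15 -39.75   0.88   2.08  -0.33] [-26.95  -0.12 -53.57   1.46   2.63  -0.63]
```

Call:
move_arm --pt "-3.3 0 -6.7 0 0.4 0 1" --pt "-6.6 0 -13.4 0.1 0.8 0 1" --pt "-10 0 -20.1 0.3 1.1 0 1" --pt "-13.4 0 -26.8 0.5 1.4 -0.1 1" --pt "-17 0 -34 0.7 1.8 -0.2 1"

```text
time_s: 9.05
position: [0.4722, -0.0626, 0.1222]
tool_rot: [[-0.363, 0.914, 0.183], [0.814, 0.406, -0.415], [-0.453, -0.001, -0.891]]
ft_force: [-0.0, -0.5, -0.7]
grip_width: 0.0853
gripper_force: 0.0
```

```bash
python3 -c "
from h import *
print(vw(45.5))"
```

```text
[ -9.82  -0.05 -19.16   0.07   1.23  -0.08]
```

Call:
move_arm --pt "-3.3 0 -6.4 0 0.4 0 1" --pt "-6.6 0 -12.8 0 0.8 0 1" --pt "-9.8 0 -19.2 0.1 1.2 -0.1 1" --pt "-9.8 0 -19.2 0.1 1.2 -0.1 1"

```text
time_s: 9.45
position: [0.4822, -0.0573, 0.1227]
tool_rot: [[-0.632, 0.705, 0.322], [0.628, 0.709, -0.32], [-0.454, -0.0, -0.891]]
ft_force: [0.4, -0.2, 0.2]
grip_width: 0.0857
gripper_force: 0.0
```

```bash
python3 t.py; python3 -c "
from h import *
snap('s2')
cv2.imwrite('pics/s12.png',np.hstack([cv2.imread('pics/s1.png'),cv2.imread('pics/s2.png')]))
print(vw(80.5),vw(105.5))"
```

```text
yaw 45.16 tau [ 0.127  0.153 -0.02 ] q6 eff -2.012 q6 -39.4 t 9.45 w 0.0857 [ 0.4822 -0.0573  0.1227] [ 0.4 -0.2  0.2]
[-1.616e+01 -1.000e-02 -3.173e+01  4.700e-01  1.930e+00 -2.300e-01] [-2.750e+01 -1.000e-02 -5.401e+01  1.360e+00  2.870e+00 -6.800e-01]
```

View pics/s12.png

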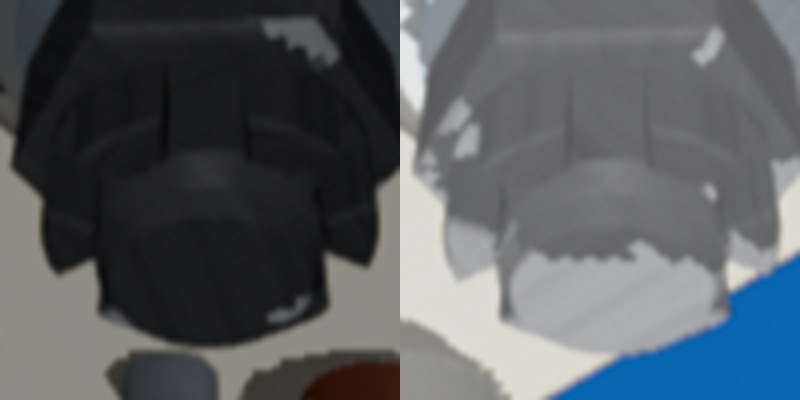

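Call:
move_arm --pt "-3.5 0 -7 0 0.5 0 1" --pt "-7 0 -14 0.1 1 0 1" --pt "-10.5 0 -21 0.2 1.4 -0.1 1" --pt "-14 0 -28 0.4 1.8 -0.2 1" --pt "-17.5 0 -35 0.6 2.1 -0.3 1"

```text
time_s: 10.0
position: [0.492, -0.0386, 0.1218]
tool_rot: [[-0.872, 0.223, 0.436], [0.198, 0.975, -0.102], [-0.447, -0.003, -0.894]]
ft_force: [0.4, 0.2, 0.3]
grip_width: 0.0856
gripper_force: 0.0
```

```bash
python3 -c "
from h import *
print(vw(105.5))"
```

```text
[-12.92  -0.45 -25.26   0.21   1.2   -0.19]
```

Call:
move_arm --pt "-3.2 0 -6.3 0 0.3 0 1" --pt "-6.4 0 -12.6 0 0.6 0 1" --pt "-9.7 0 -19 0.1 0.9 -0.1 1" --pt "-12.9 -0.4 -25.3 0.2 1.2 -0.2 1" --pt "-12.9 -0.4 -25.3 0.2 1.2 -0.2 1"

```text
time_s: 10.5
position: [0.4923, -0.0269, 0.1227]
tool_rot: [[-0.859, -0.268, 0.437], [-0.239, 0.964, 0.121], [-0.453, -0.0, -0.891]]
ft_force: [-0.2, 0.3, -0.6]
grip_width: 0.0853
gripper_force: 0.0
```

```bash
python3 t.py; python3 - <<'E'
from h import *
p=env.get_image("wrist")
im,g=zoom(p,N,30,500,1)
cr=im[100:430,80:420].astype(float)
lo,hi=np.percentile(im,2),np.percentile(im,80)
im=np.clip((im-lo)/(hi-lo)*255,0,255).astype(np.uint8)
cv2.imwrite("pics/s3.png",im)
E
```

```text
yaw 105.52 tau [-0.056  0.194  0.024] q6 eff -1.45 q6 -154.6 t 10.5 w 0.0853 [ 0.4923 -0.0269  0.1227] [-0.2  0.3 -0.6]
```

View pics/s3.png

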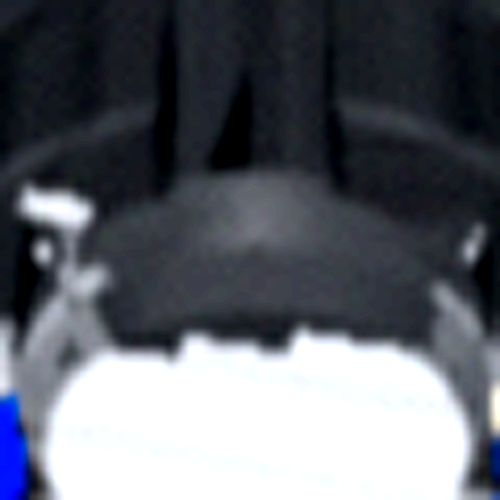

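```bash
cat >> h.py <<'E'
def unwrap(p,C,az,zs=(.107,.109,.111,.113,.115),r=.014):
    g=cv2.cvtColor(p["color"],cv2.COLOR_RGB2GRAY).astype(np.float32)
    for z in zs:
        P=np.array([proj(p,[C[0]+r*np.cos(np.radians(a)),C[1]+r*np.sin(np.radians(a)),z]) for a in az],np.float32)
        v=cv2.remap(g,P[:,0:1].copy(),P[:,1:2].copy(),cv2.INTER_LINEAR).ravel(); print(z,v.astype(int))
E
python3 - <<'E'
from h import *
p=env.get_image("wrist");np.savez("s3.npz",**{k:np.array(v) for k,v in p.items()})
# spindle centre from bright top disc: blob fit vs projected circle
for d in env.tip_of("cotter_hole",p)+env.tip_of("nut_top",p): print(d,proj(p,[*N[:2],.1095]),proj(p,[*N[:2],.116]))
m=env.outline_of("nut",p)
for d in m[:2]: print(d["conf"],d["bbox"])
print(np.arange(170,222,3)); unwrap(p,N,np.arange(170,222,3))
print("s3 crop px of cyl pts:");im,g=zoom(p,N,30,500,1)
for a in(177,195,213): print(a,np.round(g([[N[0]+.014*np.cos(np.radians(a)),N[1]+.014*np.sin(np.radians(a)),z] for z in(.105,.114,.123)])).tolist())
E
```

```text
{'pixel': [285.9, 212.9], 'conf': 0.75} [282.25837112 210.33447275] [282.32233423 219.93761477]
0.57 [285.3, 191.2, 100.6, 105.0]
[170 173 176 179 182 185 188 191 194 197 200 203 206 209 212 215 218 221]
0.107 [100  99  97  96  99 101 102 100  99  97  99 102 102 102 101  94  89  98]
0.109 [107 107  99  94  99 101 102  99  99  93  94 101 103 102 101  94  90 101]
0.111 [100 100  94  94  99 100 102 100  99  93  86  95 102 103 102  94  89  95]
0.113 [100  99  95  93  99 101 102 100 101  95  87  89  98 103 103  96  92  97]
0.115 [ 98  98  95  96 104 105 107 106 107 103  98  99 102 106 106 102  96  99]
s3 crop px of cyl pts:
177 [[333.0, 60.0], [337.0, 168.0], [342.0, 286.0]]
195 [[259.0, 51.0], [260.0, 158.0], [260.0, 276.0]]
213 [[184.0, 59.0], [181.0, 167.0], [179.0, 285.0]]
```

```bash
python3 -c "
from h import *
print(rel(down(75.5),[.4616,-.0342,.15]))"
```

```text
[ 6.98 26.3  29.26  1.55  0.05 -3.88]
```

Call:
move_arm --pt "1.4 5.2 5.8 0.3 0 -2 1" --pt "2.8 10.4 11.6 0.6 0 -3 1" --pt "4.2 15.6 17.4 0.9 0 -3.9 1" --pt "5.6 21 23.4 1.2 0 -3.9 1" --pt "6.98 26.3 29.26 1.55 0.05 -3.9 1"

```text
time_s: 11.25
position: [0.4613, -0.0343, 0.151]
tool_rot: [[-0.973, 0.228, 0.023], [0.228, 0.974, -0.002], [-0.023, 0.003, -1.0]]
ft_force: [-0.7, 0.3, -0.2]
grip_width: 0.0854
gripper_force: 0.0
```

```bash
python3 -c "
from h import *
print(rel(down(75.5),[.4616,-.0342,.083]))"
```

```text
[ 0.18  1.32  1.3   0.13 -0.01  6.8 ]
```

Call:
move_arm --pt "0 0 0 0 0 0 1"

```text
time_s: 11.35
position: [0.4627, -0.0342, 0.1501]
tool_rot: [[-0.974, 0.223, 0.026], [0.223, 0.975, -0.001], [-0.025, 0.005, -1.0]]
ft_force: [0.1, -0.2, -0.5]
grip_width: 0.0854
gripper_force: 0.0
```

```bash
python3 -c "
from h import *
print(rel(down(75.5),[.4616,-.0342,.083]))"
```

```text
[ 0.31  1.43  1.59  0.27 -0.06  6.71]
```

Call:
move_arm --pt "0.3 1.4 2.1 0.2 0 3.5 1" --pt "0.3 1.4 2.1 0.2 0 6.7 1" --pt "0.3 1.4 2.1 0.2 0 6.7 1" --pt "0.3 1.4 2.1 0.2 0 6.7 -1" --pt "0.3 1.4 2.1 0.2 0 6.7 -1"

```text
time_s: 11.85
position: [0.4618, -0.0341, 0.0846]
tool_rot: [[-0.966, 0.258, 0.004], [0.258, 0.966, 0.0], [-0.004, 0.001, -1.0]]
ft_force: [-0.3, 1.4, 0.5]
grip_width: 0.0588
gripper_force: 0.0
```

Call:
move_arm --pt "0 0 0 0 0 0 -1" --pt "0 0 0 0 0 0 -1" --pt "0 0 0 0 0 0 -1"

```text
time_s: 12.15
position: [0.4618, -0.0343, 0.0849]
tool_rot: [[-0.966, 0.257, 0.004], [0.257, 0.966, -0.001], [-0.004, 0.0, -1.0]]
ft_force: [-2.9, -0.8, 9.3]
grip_width: 0.045
gripper_force: 59.4
```

```bash
python3 t.py
```

```text
yaw 75.08 tau [-0.174  0.518  0.168] q6 eff 0.197 q6 -94.1 t 12.15 w 0.045 [ 0.4618 -0.0343  0.0849] [-2.9 -0.8  9.3]
```

Call:
move_arm --pt "0 0 3 0 0 0 -1" --pt "0 0 6 0 0 0 -1" --pt "0 0 9 0 0 0 -1" --pt "0 0 12 0 0 0 -1"

```text
time_s: 12.55
position: [0.4618, -0.0343, 0.0849]
tool_rot: [[-0.891, 0.454, 0.004], [0.454, 0.891, -0.001], [-0.004, 0.001, -1.0]]
ft_force: [-1.8, -1.0, 9.3]
grip_width: 0.0447
gripper_force: 60.1
```

```bash
python3 t.py
```

```text
yaw 63.0 tau [-0.112  0.46   0.447] q6 eff -0.234 q6 -82.0 t 12.55 w 0.0447 [ 0.4618 -0.0343  0.0849] [-1.8 -1.   9.3]
```

Call:
move_arm --pt "0 0 0 0 0 0 1" --pt "0 0 0 0 0 0 1" --pt "0 0 0 0 0 0 1" --pt "0 0 0 0 0 -4 1" --pt "0 0 0 0 0 -7 1"

```text
time_s: 13.05
position: [0.4611, -0.034, 0.1543]
tool_rot: [[-0.891, 0.453, 0.0], [0.453, 0.891, 0.001], [0.0, 0.001, -1.0]]
ft_force: [1.0, 0.8, -0.1]
grip_width: 0.0855
gripper_force: 0.0
```

```bash
python3 -c "
from h import *
print(vw(93),vw(88))"
```

```text
[ -6.98 -26.37 -29.4   -2.79   1.51   3.18] [ -5.8  -26.57 -24.49  -2.91   1.26   3.18]
```

Still tight (0.45 N m). I'll look along the slot now at az 183.

Call:
move_arm --pt "-1.4 -5.2 -5.8 -0.8 0.3 0 1" --pt "-2.8 -10.4 -11.6 -1.6 0.6 0.8 1" --pt "-4.2 -15.6 -17.4 -2.4 0.9 1.8 1" --pt "-5.6 -21 -23.4 -2.8 1.2 2.6 1" --pt "-6.98 -26.4 -29.4 -2.8 1.5 3.2 1"

```text
time_s: 13.55
position: [0.4927, -0.033, 0.1222]
tool_rot: [[-0.901, -0.03, 0.434], [-0.023, 1.0, 0.021], [-0.434, 0.009, -0.901]]
ft_force: [0.3, 0.3, -0.3]
grip_width: 0.0854
gripper_force: 0.0
```

Call:
move_arm --pt "0 0 0 0 0 0 1"

```text
time_s: 13.65
position: [0.4914, -0.0327, 0.1215]
tool_rot: [[-0.903, -0.027, 0.429], [-0.019, 1.0, 0.023], [-0.429, 0.012, -0.903]]
ft_force: [0.1, -0.5, -0.1]
grip_width: 0.0852
gripper_force: 0.0
```

```bash
python3 t.py; python3 - <<'E'
from h import *
p=env.get_image("wrist");np.savez("s4.npz",**{k:np.array(v) for k,v in p.items()})
im,g=zoom(p,N,30,500,1)
lo,hi=60,130
im=np.clip((im.astype(float)-lo)/(hi-lo)*255,0,255).astype(np.uint8)
cv2.imwrite("pics/s4.png",im)
print(np.arange(155,212,3)); unwrap(p,N,np.arange(155,212,3))
for a in(165,183,201): print(a,np.round(g([[N[0]+.014*np.cos(np.radians(a)),N[1]+.014*np.sin(np.radians(a)),z] for z in(.105,.114,.123)])).tolist())
E
```

```text
yaw 91.54 tau [-0.011  0.242  0.005] q6 eff -2.824 q6 -131.2 t 13.65 w 0.0852 [ 0.4914 -0.0327  0.1215] [ 0.1 -0.5 -0.1]
[155 158 161 164 167 170 173 176 179 182 185 188 191 194 197 200 203 206
 209]
0.107 [100  98  98  99  99 100 102 101  98  97  98 101 101 102 102 100  88  86
  97]
0.109 [106 107 105 102 100 100 102 100  99  98  99 101 102 100 100 100  87  86
  98]
0.111 [ 98  99  99  95  98 100 102 100  98  98  99 101 101 101 100  99  88  87
  96]
0.113 [100 100  99  94  97 101 102 100  98  98 100 102 101 101 101  99  91  92
  96]
0.115 [ 98  98  97  94 101 104 105 105 104 104 106 104 103 103 101 101  95  94
  99]
165 [[319.0, 60.0], [323.0, 164.0], [327.0, 279.0]]
183 [[245.0, 53.0], [245.0, 157.0], [246.0, 272.0]]
201 [[172.0, 64.0], [169.0, 168.0], [166.0, 283.0]]
```

View pics/s4.png

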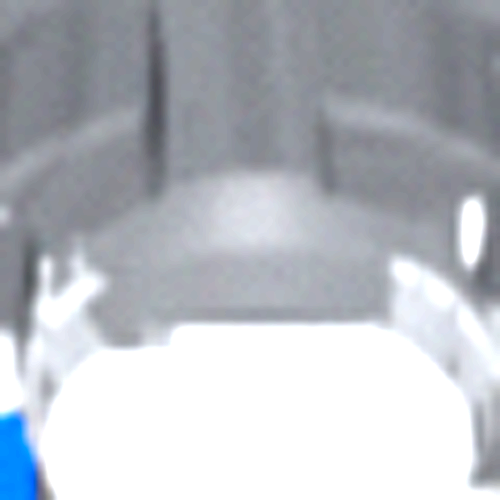

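```bash
cat > rt.py <<'E'
from h import *
def occ(P,nut,hole):
    x,y,z=P[...,0],P[...,1],P[...,2]; r=np.hypot(x,y)
    def band(a):
        a=np.radians(a); return np.abs(-np.sin(a)*x+np.cos(a)*y)
    sp=(r<.014)&(z<.123)&~((band(hole)<.0045)&(z>.105)&(z<.114)) if hole is not None else (r<.014)&(z<.123)
    slot=(z>.105)&((band(nut)<.0045)|(band(nut+60)<.0045)|(band(nut+120)<.0045))
    cr=(r<.021)&(r>=.014)&(z<.116)&~slot
    hx=(z<.103)&(r>=.014)
    for k in range(6):
        a=np.radians(nut+60*k); hx&=(np.cos(a)*x+np.sin(a)*y<.023)
    return sp|cr|hx
def render(p,C,nut,hole,uv):
    R=np.array(p["R"]);t=np.array(p["t"]);o=-R.T@t-np.array([C[0],C[1],0])
    F=f(p);d=np.stack([(uv[...,0]-p["cx"])/F,(uv[...,1]-p["cy"])/F,np.ones(uv.shape[:-1])],-1)@R
    d/=np.linalg.norm(d,axis=-1,keepdims=True)
    s0=(.125-o[2])/d[...,2]; s=s0.copy(); hit=np.zeros(s.shape,bool)
    for _ in range(300):
        P=o+d*s[...,None]; hit|=occ(P,nut,hole); s=np.where(hit,s,s+.00012)
    P=o+d*s[...,None]; g=np.zeros(P.shape); h=.0004
    for dx in np.random.default_rng(0).normal(size=(60,3)):
        dx=dx/np.linalg.norm(dx); g-=occ(P+h*dx,nut,hole)[...,None]*dx
    g/=np.linalg.norm(g,axis=-1,keepdims=True)+1e-9
    return hit,P,g
def region(p,C,az,step=.5):
    u0=proj(p,[C[0],C[1],.112]); a=np.arange(-24,24.1,step); U,V=np.meshgrid(a,a); return np.stack([U+u0[0],V+u0[1]],-1)
def score(p,C,nut,hole,uv,sh):
    hit,P,n=render(p,C,nut,hole,uv)
    r=np.hypot(P[...,0],P[...,1]); 
    g=cv2.GaussianBlur(cv2.cvtColor(p["color"],cv2.COLOR_RGB2GRAY).astype(np.float32),(0,0),.5)
    return hit,P,n,r,g
E
python3 - <<'E'
from rt import *
L=lambda n:dict(np.load(n))
S=[(L("s3.npz"),15.5,195.5),(L("s4.npz"),3.,183.)]
for p,nut,az in S:
    p["cx"]=float(p["cx"]);p["cy"]=float(p["cy"]);p["fov_y"]=float(p["fov_y"])
    C=N[:2]; uv=region(p,C,az)
    g=cv2.cvtColor(p["color"],cv2.COLOR_RGB2GRAY).astype(np.float32)
    for h in [None]+list(range(150,216,6)):
        hit,P,n=render(p,C,nut,h,uv)
        a=np.radians(nut+180);lat=-np.sin(a)*P[...,0]+np.cos(a)*P[...,1];rad=np.cos(a)*P[...,0]+np.sin(a)*P[...,1]
        m=hit&(P[...,2]<.1155)&(P[...,2]>.1035)&(abs(lat)<.0125)&(rad<.021)&(rad>-.005)
        best=9e9
        for dx in np.arange(-3,3.1,1):
          for dy in np.arange(-3,3.1,1):
            I=cv2.remap(g,(uv[...,0]+dx).astype(np.float32),(uv[...,1]+dy).astype(np.float32),1)[m]
            ok=I<125
            A=np.c_[np.ones(ok.sum()),n[m][ok],n[m][ok]**2]
            x,*_=np.linalg.lstsq(A,I[ok],rcond=None); e=np.sqrt(np.mean((A@x-I[ok])**2))
            if e<best: best=e;bb=(dx,dy,int(ok.sum()))
        print(nut,h,round(best,3),bb)
E
```

```text
15.5 None 3.94 (np.float64(-1.0), np.float64(-3.0), 866)
15.5 150 3.953 (np.float64(-1.0), np.float64(-3.0), 866)
15.5 156 3.953 (np.float64(-1.0), np.float64(-3.0), 866)
15.5 162 3.97 (np.float64(-1.0), np.float64(-3.0), 866)
15.5 168 3.987 (np.float64(-1.0), np.float64(-3.0), 866)
15.5 174 3.961 (np.float64(-1.0), np.float64(-3.0), 866)
15.5 180 3.867 (np.float64(-1.0), np.float64(-3.0), 866)
15.5 186 3.972 (np.float64(-1.0), np.float64(-3.0), 866)
15.5 192 4.001 (np.float64(-1.0), np.float64(-3.0), 866)
15.5 198 3.928 (np.float64(-1.0), np.float64(-3.0), 866)
15.5 204 4.029 (np.float64(1.0), np.float64(-2.0), 864)
15.5 210 3.97 (np.float64(-1.0), np.float64(-3.0), 866)
3.0 None 1.849 (np.float64(0.0), np.float64(-3.0), 875)
3.0 150 1.916 (np.float64(0.0), np.float64(-3.0), 875)
3.0 156 1.934 (np.float64(0.0), np.float64(-3.0), 875)
3.0 162 1.933 (np.float64(0.0), np.float64(-3.0), 875)
3.0 168 1.947 (np.float64(0.0), np.float64(-3.0), 875)
3.0 174 1.993 (np.float64(0.0), np.float64(-3.0), 875)
3.0 180 2.096 (np.float64(0.0), np.float64(-3.0), 875)
3.0 186 1.984 (np.float64(0.0), np.float64(-3.0), 875)
3.0 192 1.973 (np.float64(0.0), np.float64(-3.0), 875)
3.0 198 1.981 (np.float64(0.0), np.float64(-3.0), 875)
3.0 204 1.93 (np.float64(0.0), np.float64(-3.0), 875)
3.0 210 1.964 (np.float64(0.0), np.float64(-3.0), 875)
```

```bash
python3 - <<'E'
from h import *
for n,c in(("s1",203),("s2",207)):
    g=cv2.imread("pics/%s.png"%n,0); 
    for x in(c-24,c-12,c,c+12,c+24): print(n,x,g[8:200:6,x].tolist())
from types import SimpleNamespace
for n in("s3","s4"):
    p=dict(np.load(n+".npz"));u=proj({k:(v if k in("R","t","color") else float(v)) for k,v in p.items()},[*N[:2],.108])
    g=cv2.cvtColor(p["color"],cv2.COLOR_RGB2GRAY);c=int(round(u[0]));r=int(round(u[1]))
    print(n);print(g[r-32:r-4,c-16:c+15])
E
```

```text
s1 179 [27, 26, 32, 40, 37, 33, 29, 28, 27, 25, 25, 25, 25, 23, 24, 25, 26, 27, 26, 27, 27, 26, 24, 25, 31, 38, 38, 38, 39, 38, 37, 33]
s1 191 [27, 28, 33, 42, 37, 30, 26, 25, 25, 24, 25, 26, 24, 24, 26, 26, 27, 26, 27, 27, 26, 25, 23, 26, 38, 46, 45, 43, 43, 43, 40, 35]
s1 203 [26, 25, 33, 40, 36, 31, 25, 25, 24, 25, 25, 24, 24, 25, 26, 26, 25, 27, 27, 26, 26, 24, 24, 27, 40, 47, 50, 50, 49, 47, 40, 36]
s1 215 [25, 26, 32, 40, 35, 29, 25, 25, 27, 25, 25, 23, 25, 26, 27, 27, 26, 27, 26, 25, 25, 25, 24, 28, 40, 45, 46, 48, 51, 48, 41, 35]
s1 227 [26, 27, 36, 43, 37, 28, 25, 26, 25, 24, 23, 26, 26, 27, 27, 27, 26, 28, 24, 25, 24, 24, 24, 28, 37, 42, 41, 41, 42, 43, 40, 38]
s2 183 [108, 107, 105, 107, 119, 120, 114, 109, 106, 105, 104, 104, 104, 106, 105, 105, 106, 106, 105, 104, 103, 100, 99, 97, 96, 100, 113, 117, 114, 116, 118, 117]
s2 195 [106, 107, 107, 108, 118, 118, 114, 108, 106, 106, 105, 104, 104, 105, 105, 106, 105, 104, 104, 105, 106, 104, 102, 100, 98, 108, 123, 123, 121, 119, 121, 121]
s2 207 [108, 106, 106, 110, 119, 118, 112, 105, 104, 103, 105, 104, 104, 104, 105, 105, 
[... 6947 characters left out ...]
  106 106 106 104 103 102  97  94  97 100  99 100  99]
 [ 99  99  99  95  93  95 101 102 102 105 108 109 111 113 113 114 115 115
  114 114 111 109 109 104  98  94  97 100  99  99 100]
 [ 98  99  99  96  93  97 104 107 107 109 111 112 113 117 118 118 119 120
  118 116 114 112 111 108 101  95  97  99  98  98  99]
 [ 99 100  99  98  97 102 107 108 109 109 112 113 116 118 119 120 119 120
  120 118 116 114 112 109 106 102 103 102 101  99  99]
 [101  99 102 103 103 106 108 109 110 112 112 114 119 118 120 120 121 122
  121 120 117 115 113 113 110 108 108 106 105 102 102]
 [100 103 105 106 106 109 108 109 110 113 113 116 118 120 122 121 121 121
  121 120 118 116 115 113 112 111 109 109 109 107 105]]
```

```bash
python3 -c "
from h import *
print(rel(down(62.7),[.4616,-.0342,.15]))"
```

```text
[ 7.060e+00  2.471e+01  2.799e+01  1.590e+00 -1.000e-02 -3.820e+00]
```

Call:
move_arm --pt "1.4 5 5.6 0.3 0 -2 1" --pt "2.8 10 11.2 0.6 0 -3 1" --pt "4.2 15 16.8 0.9 0 -3.8 1" --pt "5.6 20 22.4 1.2 0 -3.8 1" --pt "7.06 24.7 28 1.6 0 -3.8 1"

```text
time_s: 14.2
position: [0.4628, -0.0347, 0.1515]
tool_rot: [[-0.886, 0.464, -0.0], [0.464, 0.886, -0.006], [-0.002, -0.005, -1.0]]
ft_force: [0.1, -0.3, 0.1]
grip_width: 0.0856
gripper_force: 0.0
```

Call:
move_arm --pt "0 0 0 0 0 0 1"

```text
time_s: 14.3
position: [0.4637, -0.0349, 0.1505]
tool_rot: [[-0.888, 0.46, 0.002], [0.46, 0.888, -0.004], [-0.004, -0.003, -1.0]]
ft_force: [0.9, 0.7, -0.9]
grip_width: 0.0853
gripper_force: 0.0
```

```bash
python3 -c "
from h import *
print(rel(down(62.7),[.4616,-.0342,.083]))"
```

```text
[-0.17  0.22 -0.1   0.24 -0.01  6.75]
```

Call:
move_arm --pt "0 0 0 0.2 0 3.5 1" --pt "0 0 0 0.2 0 6.7 1" --pt "0 0 0 0.2 0 6.7 1" --pt "0 0 0 0.2 0 6.7 -1" --pt "0 0 0 0.2 0 6.7 -1"

```text
time_s: 14.8
position: [0.4614, -0.0336, 0.0846]
tool_rot: [[-0.89, 0.456, 0.006], [0.456, 0.89, -0.003], [-0.006, -0.0, -1.0]]
ft_force: [0.7, 0.4, 0.1]
grip_width: 0.0589
gripper_force: 0.0
```

Call:
move_arm --pt "0 0 0 0 0 0 -1" --pt "0 0 0 0 0 0 -1" --pt "0 0 2 0 0 0 -1" --pt "0 0 4 0 0 0 -1"

```text
time_s: 15.2
position: [0.4612, -0.0339, 0.0849]
tool_rot: [[-0.856, 0.517, 0.005], [0.517, 0.856, -0.004], [-0.007, -0.001, -1.0]]
ft_force: [-2.8, -2.0, 11.7]
grip_width: 0.0451
gripper_force: 59.9
```

```bash
python3 t.py
```

```text
yaw 58.86 tau [-0.328  0.623  0.435] q6 eff -0.031 q6 -77.6 t 15.2 w 0.0451 [ 0.4612 -0.0339  0.0849] [-2.8 -2.  11.7]
```

Call:
move_arm --pt "0 0 0 0 0 0 1" --pt "0 0 0 0 0 0 1" --pt "0 0 0 0 0 0 1" --pt "0 0 0 0 0 -4 1" --pt "0 0 0 0 0 -7 1"

```text
time_s: 15.7
position: [0.4603, -0.0331, 0.1542]
tool_rot: [[-0.856, 0.517, 0.002], [0.517, 0.856, -0.001], [-0.002, 0.0, -1.0]]
ft_force: [0.8, -0.0, -0.3]
grip_width: 0.0851
gripper_force: 0.0
```

```bash
python3 t.py; python3 -c "
from h import *
for y,t in((75,27),(89,27),(89,36)): print(y,t,vw(y,t))"
```

```text
yaw 58.88 tau [-0.061 -0.045  0.013] q6 eff 0.0 q6 -77.7 t 15.7 w 0.0851 [ 0.4603 -0.0331  0.1542] [ 0.8 -0.  -0.3]
75 27 [ -3.81 -26.68 -15.82  -3.17   0.77   3.18]
89 27 [ -7.13 -26.23 -29.55  -2.89   1.49   3.18]
89 36 [ -9.49 -35.02 -29.1   -2.72   1.38   2.69]
```

```bash
python3 -c "
from h import *
print(rel(down(76),[.535,.24,.15]))"
```

```text
[-2.000e-02  1.400e-01 -1.712e+01  7.730e+00  2.724e+01  4.000e-01]
```

Call:
move_arm --pt "0 0 0 1 4.5 0 0" --pt "0 0 -5 7.7 27.2 0.4 0" --pt "0 0 -10 7.7 27.2 0.4 0" --pt "0 0 -14 7.7 27.2 0.4 0" --pt "0 0 -17.1 7.7 27.2 0.4 0"

```text
time_s: 16.2
position: [0.526, 0.2062, 0.1494]
tool_rot: [[-0.971, 0.24, 0.003], [0.24, 0.971, -0.001], [-0.003, -0.001, -1.0]]
ft_force: [0.3, -1.0, 0.3]
grip_width: 0.0429
gripper_force: 0.0
```

```bash
python3 -c "
from h import *
print(rel(down(76),[.535,.24,.15]))"
```

```text
[-0.04  0.17  0.13 -0.07  3.5  -0.06]
```

Call:
move_arm --pt "0 0 0 0 3.5 0 0" --pt "0 0 0 0 3.5 0 0"

```text
time_s: 16.4
position: [0.5344, 0.2417, 0.1488]
tool_rot: [[-0.971, 0.238, 0.003], [0.238, 0.971, -0.001], [-0.003, 0.0, -1.0]]
ft_force: [0.6, -0.1, -0.5]
grip_width: 0.0428
gripper_force: 0.0
```

```bash
cat > pin.py <<'E'
from h import *
p=env.get_image("wrist")
for k in("lock_pin","pin_mid"):
    for d in env.tip_of(k,p)[:2]: print(k,round(d["conf"],2),np.round(d["pixel"],1),np.round(onz(p,d["pixel"],.004),4))
hsv=cv2.cvtColor(p["color"],cv2.COLOR_RGB2HSV)
for d in env.outline_of("lock_pin",p)[:2]:
    m=d["mask"];mm=m&(p["color"].max(2)<75)
    print("conf",d["conf"],m.sum(),mm.sum(),"mean col",p["color"][m].mean(0).astype(int))
    for M,z in((mm,.008),(m,.006)):
        if M.sum()<30: continue
        pts=np.argwhere(M)[:,::-1].astype(np.float32)
        (c,sz,a)=cv2.minAreaRect(pts); W=np.array([onz(p,q,z)[:2] for q in pts]); c0=W.mean(0)
        w,v=np.linalg.eigh(np.cov((W-c0).T)); ax=v[:,1]; s=(W-c0)@ax; l=(W-c0)@v[:,0]
        print("centroid",np.round(c0,4),"axis az",np.round(np.degrees(np.arctan2(ax[1],ax[0])),1),"extent",np.round([s.min(),s.max(),l.min(),l.max()],4))
cv2.imwrite("pics/pin.png",p["color"][:,:,::-1])
E
python3 pin.py; python3 t.py
```

```text
lock_pin 0.9 [173.  145.7] [0.4631 0.1532 0.004 ]
lock_pin 0.58 [278.2 200.5] [0.5415 0.2387 0.004 ]
pin_mid 0.98 [173.9 166. ] [0.482 0.147 0.004]
pin_mid 0.97 [273.2 174.2] [0.5135 0.2405 0.004 ]
conf 0.92 769 0 mean col [202 121 152]
centroid [0.4637 0.1551] axis az 162.7 extent [-0.0493  0.0297 -0.0075  0.0076]
conf 0.73 746 276 mean col [100 100 101]
centroid [0.5493 0.2386] axis az 170.4 extent [-0.0138  0.013  -0.0062  0.0064]
centroid [0.5302 0.2421] axis az 170.2 extent [-0.035   0.046  -0.0076  0.0075]
yaw 75.92 tau [-0.002  0.019  0.058] q6 eff -0.002 q6 -63.5 t 16.6 w 0.0426 [0.5341 0.2371 0.1493] [0.3 0.6 0.6]
```

```bash
python3 -c "
from h import *
print(rel(down(80.3),[.5537,.2378,.04]),rel(down(80.3),[.5537,.2378,.0025]))"
```

```text
[-0.07  0.14 -4.38 -1.85  0.56 10.93] [-0.07  0.14 -4.38 -1.84  0.56 14.68]
```

Call:
move_arm --pt "0 0.1 -4.4 -1.8 0.5 5 -0.3" --pt "0 0.1 -4.4 -1.8 0.5 9 -0.3" --pt "0 0.1 -4.4 -1.8 0.5 10.9 -0.3" --pt "0 0.1 -4.4 -1.8 0.5 10.9 -0.3" --pt "0 0.1 -4.4 -1.8 0.5 10.9 -0.3" --squeeze 35

```text
time_s: 17.1
position: [0.5538, 0.2375, 0.0414]
tool_rot: [[-0.986, 0.169, 0.002], [0.169, 0.986, -0.001], [-0.002, -0.001, -1.0]]
ft_force: [-0.2, 0.6, -0.1]
grip_width: 0.0299
gripper_force: 0.0
```

```bash
python3 pin.py; python3 t.py;  python3 -c "
from h import *
print(rel(down(80.3),[.5537,.2378,.0025]))"
```

```text
lock_pin 0.77 [117.9 122.2] [0.4635 0.1566 0.004 ]
lock_pin 0.61 [281.3 215.9] [0.5381 0.2418 0.004 ]
pin_mid 0.75 [278.6 185.8] [0.5177 0.2435 0.004 ]
pin_mid 0.67 [115.6 157. ] [0.4828 0.148  0.004 ]
conf 0.79 2453 0 mean col [193 113 143]
centroid [0.4626 0.1557] axis az 163.2 extent [-0.0521  0.0285 -0.0084  0.0084]
conf 0.74 1578 735 mean col [66 67 68]
centroid [0.549  0.2389] axis az 169.2 extent [-0.0148  0.0134 -0.0067  0.0065]
centroid [0.5311 0.2421] axis az 170.5 extent [-0.034   0.0467 -0.0067  0.0069]
yaw 80.34 tau [0.019 0.028 0.12 ] q6 eff -0.001 q6 -68.2 t 17.3 w 0.0299 [0.5539 0.2382 0.042 ] [-0.9  0.2 -1.2]
[ 0.01  0.2   0.04  0.03 -0.04  3.95]
```

Call:
move_arm --pt "0 0.2 0 0 0 3.9 -0.3" --pt "0 0.2 0 0 0 3.9 -0.3" --pt "0 0.2 0 0 0 3.9 -1" --pt "0 0.2 0 0 0 3.9 -1" --pt "0 0.2 0 0 0 3.9 -1"

```text
time_s: 17.8
position: [0.5534, 0.2383, 0.002]
tool_rot: [[-0.986, 0.167, -0.002], [0.167, 0.986, -0.0], [0.002, -0.001, -1.0]]
ft_force: [-0.8, 0.4, 1.1]
grip_width: 0.0124
gripper_force: 38.2
```

```bash
python3 t.py
```

```text
yaw 80.36 tau [-0.002  0.013  0.006] q6 eff -0.002 q6 -68.3 t 17.8 w 0.0124 [0.5534 0.2383 0.002 ] [-0.8  0.4  1.1]
```

Call:
move_arm --pt "0 0 0 0 0 0 -1" --pt "0 0 0 0 0 -4 -1" --pt "0 0 0 0 0 -9 -1" --pt "0 0 0 0 0 -14 -1" --pt "0 0 0 0 0 -15 -1"

```text
time_s: 18.3
position: [0.5556, 0.2388, 0.1576]
tool_rot: [[-0.986, 0.167, 0.007], [0.167, 0.986, 0.002], [-0.007, 0.003, -1.0]]
ft_force: [0.5, 0.6, -0.5]
grip_width: 0.0129
gripper_force: 38.0
```

```bash
python3 t.py
```

```text
yaw 80.37 tau [-0.015 -0.015 -0.044] q6 eff -0.0 q6 -68.3 t 18.3 w 0.0129 [0.5556 0.2388 0.1576] [ 0.5  0.6 -0.5]
```

```bash
python3 -c "
from h import *
print(rel(down(89),[.577,-.0362,.150]))"
```

```text
[  0.13   0.41  -8.63  -6.71 -26.76   0.73]
```

Call:
move_arm --pt "0 0 0 -1.1 -4.5 0 -1" --pt "0 0.4 -3 -6.7 -26.8 0.7 -1" --pt "0 0.4 -6 -6.7 -26.8 0.7 -1" --pt "0 0.4 -8.6 -6.7 -26.8 0.7 -1" --pt "0 0.4 -8.6 -6.7 -26.8 0.7 -1"

```text
time_s: 18.8
position: [0.572, -0.0091, 0.145]
tool_rot: [[-1.0, 0.017, -0.01], [0.017, 1.0, 0.0], [0.01, 0.0, -1.0]]
ft_force: [1.0, 0.4, -0.4]
grip_width: 0.0127
gripper_force: 38.0
```

```bash
python3 -c "
from h import *
print(rel(down(89),[.577,-.0362,.150]))"
```

```text
[ 0.01 -0.59  0.04 -0.54 -2.7  -0.51]
```

Call:
move_arm --pt "0 0 0 -0.3 -2.7 0 -1" --pt "0 0 0 -0.3 -2.7 0 -1" --pt "0 0 0 -0.3 -2.7 0 -1"

```text
time_s: 19.1
position: [0.5747, -0.0343, 0.1449]
tool_rot: [[-1.0, 0.019, -0.011], [0.019, 1.0, 0.001], [0.011, 0.001, -1.0]]
ft_force: [0.5, -0.3, 0.4]
grip_width: 0.0125
gripper_force: 38.0
```

```bash
cat > hand.py <<'E'
from h import *
p=env.get_image("wrist");s=env.observe();R0=s["tool_rot"];P0=s["position"]
az=P0[2]+.002
for k in("lock_pin","pin_mid"):
    for d in env.tip_of(k,p)[:2]: print(k,round(d["conf"],2),np.round(d["pixel"],1),"tool mm",np.round(R0.T@(onz(p,d["pixel"],az)-P0)*1e3,1))
for d in env.outline_of("lock_pin",p)[:2]:
    m=d["mask"]; W=np.array([R0.T@(onz(p,q,az+.002)-P0) for q in np.argwhere(m)[:,::-1]])*1e3
    sh=W[W[:,0]>24]; 
    print(d["conf"],m.sum(),"x",W[:,0].min(),W[:,0].max(), "shank y(x) fit",np.polyfit(sh[:,0],sh[:,1],1) if len(sh)>20 else None)
for d in env.tip_of("cotter_hole",p)[:1]+env.tip_of("nut_top",p)[:1]: print(d["conf"],onz(p,d["pixel"],.1095),onz(p,d["pixel"],.116))
E
python3 hand.py; python3 t.py; python3 -c "
from h import *
print(rel(down(89),[.577,-.0362,.108]))"
```

```text
lock_pin 0.58 [281.6 244.8] tool mm [14.5  0.8 -1.8]
pin_mid 0.82 [277.5 202.4] tool mm [38.1 -1.3 -1.6]
pin_mid 0.63 [475.9  96. ] tool mm [88.3 88.6 -1. ]
0.8 1228 x 73.5431276268402 112.84482797442597 shank y(x) fit [ 0.30142881 61.41236091]
0.72 [ 0.46289156 -0.03282735  0.1095    ] [ 0.46396904 -0.03279418  0.116     ]
yaw 89.04 tau [-0.014  0.021 -0.042] q6 eff 0.003 q6 -104.0 t 19.4 w 0.0124 [ 0.575  -0.0333  0.1454] [ 0.4 -0.5 -0.4]
[ 0.   -0.55  0.04 -0.24 -0.29  3.74]
```

Call:
move_arm --pt "0 0 0 0 -0.24 2 -1" --pt "0 0 0 0 -0.24 3.7 -1" --pt "0 0 0 0 -0.24 3.7 -1" --pt "0 0 0 0 -0.24 3.7 -1"

```text
time_s: 19.8
position: [0.5748, -0.0363, 0.1088]
tool_rot: [[-1.0, 0.018, -0.009], [0.018, 1.0, 0.0], [0.009, -0.0, -1.0]]
ft_force: [-0.6, 0.3, 1.4]
grip_width: 0.0125
gripper_force: 38.0
```

```bash
python3 t.py; python3 hand.py; python3 - <<'E'
from h import *
q=[env.observe()["position"]]
p=env.get_image("scene");s=env.get_image("top")
im=cv2.imread("pics/s4.png")
w=env.get_image("wrist")
u=proj(w,[.49,-.035,.11]).astype(int)
def c(p,X,h,S):
    u=proj(p,X).astype(int);return cv2.resize(p["color"][u[1]-h:u[1]+h,u[0]-h:u[0]+h,::-1],(S,S),interpolation=cv2.INTER_CUBIC)
cv2.imwrite("pics/stage.png",np.hstack([c(w,[.495,-.035,.11],70,400),c(p,[.495,-.035,.11],40,400)]))
E
```

```text
yaw 88.99 tau [ 0.028  0.066 -0.018] q6 eff 0.001 q6 -104.3 t 19.8 w 0.0125 [ 0.5748 -0.0363  0.1088] [-0.6  0.3  1.4]
lock_pin 0.9 [281.7 242.2] tool mm [16.4  1.7 -1.9]
lock_pin 0.66 [524.2  66.2] tool mm [100.8 107.7  -1.2]
pin_mid 0.73 [510.2  93.2] tool mm [ 89.8 104.3  -1.3]
pin_mid 0.56 [276.2 205. ] tool mm [37.1 -1.1 -1.7]
0.68 1663 x 73.06700239786404 117.48549555915756 shank y(x) fit [ 0.30156623 75.44032291]
0.66 2427 x -10.990324119625459 70.40779380453304 shank y(x) fit [-0.00542763  0.98926957]
0.59 [ 0.46233023 -0.03347955  0.1095    ] [ 0.46370487 -0.03350236  0.116     ]
0.66 [ 0.47554274 -0.15123233  0.1095    ] [ 0.47631438 -0.14588108  0.116     ]
```

View pics/stage.png

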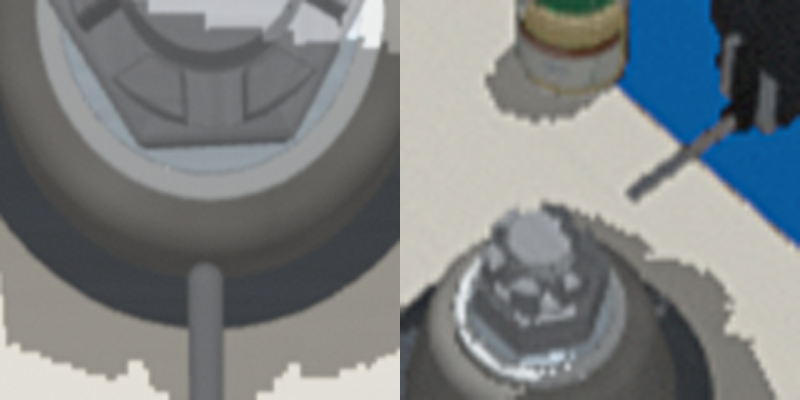

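```bash
python3 - <<'E'
from h import *
p=env.get_image("wrist");s=env.observe();R0=s["tool_rot"];P0=s["position"]
u=proj(p,[.495,-.035,.11]).astype(int)
for (c,z,n) in (((187,95),.116,"slotL"),((243,95),.116,"slotR"),((187,122),.116,"L"),((243,122),.116,"R"),((188,300),.110,"pinL"),((222,300),.110,"pinR"),((190,390),.110,"pinL"),((222,390),.110,"pinR"),((145,146),.103,"hexL"),((293,142),.103,"hexR")):
    W=onz(p,u-70+np.array(c)/2.857,z); print(n,np.round(W,4),np.round(R0.T@(W-P0)*1e3,1))
E
```

```text
slotL [ 0.4798 -0.037   0.116 ] [94.9 -2.  -6.6]
slotR [ 0.4799 -0.0286  0.116 ] [94.9  6.3 -6.6]
L [ 0.4835 -0.0371  0.116 ] [91.2 -2.1 -6.6]
R [ 0.4837 -0.0286  0.116 ] [91.2  6.4 -6.6]
pinL [ 0.5109 -0.0378  0.11  ] [63.7 -2.2 -0.9]
pinR [ 0.511  -0.0321  0.11  ] [63.7  3.5 -0.9]
pinL [ 0.5264 -0.0378  0.11  ] [48.2 -2.  -1. ]
pinR [ 0.5265 -0.0323  0.11  ] [48.2  3.6 -1. ]
hexL [ 0.4863 -0.0445  0.103 ] [88.2 -9.4  6.3]
hexR [ 0.4861 -0.0198  0.103 ] [88.8 15.3  6.4]
```

Call:
move_arm --pt "0 0 0 0 0.14 0.05 -1" --pt "0 0 0 1 0.14 0.06 -1" --pt "0 0 0 1.8 0.14 0.07 -1" --pt "0 0 0 2.5 0.14 0.07 -1" --pt "0 0 0 2.5 0.14 0.07 -1"

```text
time_s: 20.8
position: [0.5486, -0.0347, 0.1081]
tool_rot: [[-1.0, 0.018, -0.01], [0.018, 1.0, 0.0], [0.01, 0.0, -1.0]]
ft_force: [0.9, -0.4, 0.4]
grip_width: 0.0126
gripper_force: 38.0
```

```bash
python3 t.py; python3 - <<'E'
from h import *
p=env.get_image("wrist");s=env.observe();R0=s["tool_rot"];P0=s["position"]
g=cv2.cvtColor(p["color"],cv2.COLOR_RGB2GRAY)
for x in(.530,.515,.505,.496,.490,.486,.482):
    a=proj(p,[x,-.050,.111]);b=proj(p,[x,-.020,.111]); k=np.linspace(0,1,46)
    P=(a+(b-a)*k[:,None]).astype(np.float32); print(x,cv2.remap(g,P[:,:1].copy(),P[:,1:].copy(),1).ravel().tolist())
E
```

```text
yaw 88.95 tau [ 0.025 -0.029 -0.012] q6 eff -0.035 q6 -104.8 t 20.8 w 0.0126 [ 0.5486 -0.0347  0.1081] [ 0.9 -0.4  0.4]
0.53 [215, 216, 215, 215, 215, 215, 215, 215, 215, 215, 215, 215, 216, 216, 216, 216, 215, 215, 215, 215, 175, 109, 100, 105, 106, 105, 104, 98, 102, 149, 208, 217, 216, 217, 215, 215, 215, 215, 215, 216, 215, 216, 216, 215, 215, 215]
0.515 [215, 215, 215, 215, 215, 215, 215, 215, 216, 216, 215, 215, 215, 215, 215, 216, 215, 215, 215, 214, 190, 122, 97, 102, 104, 104, 103, 100, 97, 144, 202, 215, 215, 215, 215, 215, 215, 215, 214, 215, 214, 214, 213, 213, 214, 215]
0.505 [215, 215, 216, 215, 215, 215, 216, 215, 215, 216, 216, 216, 216, 215, 214, 213, 208, 205, 200, 197, 179, 119, 98, 102, 104, 104, 103, 101, 97, 120, 173, 190, 196, 206, 212, 212, 214, 215, 216, 216, 216, 216, 215, 215, 215, 215]
0.496 [61, 60, 60, 60, 61, 61, 60, 61, 61, 61, 61, 61, 63, 65, 67, 69, 70, 72, 73, 74, 77, 88, 97, 102, 104, 104, 104, 102, 97, 89, 76, 75, 74, 73, 71, 69, 67, 66, 64, 63, 62, 62, 62, 60, 61, 61]
0.49 [90, 92, 94, 96, 96, 96, 97, 98, 98, 97, 97, 96, 96, 96, 95, 94, 94, 94, 95, 96, 96, 94, 95, 101, 104, 104, 104, 102, 98, 93, 90, 93, 92, 92, 92, 90, 90, 90, 90, 89, 89, 90, 90, 90, 90, 89]
0.486 [104, 103, 103, 103, 105, 115, 129, 139, 145, 146, 148, 147, 148, 148, 148, 147, 146, 146, 145, 143, 137, 113, 97, 102, 104, 103, 105, 101, 98, 98, 123, 141, 143, 144, 146, 147, 147, 147, 148, 148, 148, 147, 146, 141, 130, 115]
0.482 [148, 147, 147, 147, 141, 117, 100, 104, 105, 104, 102, 100, 99, 98, 102, 105, 106, 105, 95, 94, 105, 98, 96, 102, 105, 105, 105, 104, 101, 95, 97, 104, 96, 94, 103, 103, 100, 98, 96, 99, 101, 103, 104, 105, 103, 100]
```

Call:
move_arm --pt "0 0 0 0.5 0.02 0 -1" --pt "0 0 0 1 0.02 0.01 -1" --pt "0 0 0 1.4 0.02 0.01 -1" --pt "0 0 0 1.4 0.02 0.01 -1"

```text
time_s: 21.25
position: [0.5351, -0.0343, 0.108]
tool_rot: [[-1.0, 0.018, -0.01], [0.018, 1.0, 0.0], [0.01, 0.0, -1.0]]
ft_force: [0.6, -0.5, 0.1]
grip_width: 0.0127
gripper_force: 38.0
```

```bash
python3 t.py
```

```text
yaw 88.95 tau [-0.002 -0.07  -0.017] q6 eff -0.021 q6 -105.1 t 21.25 w 0.0127 [ 0.5351 -0.0343  0.108 ] [ 0.6 -0.5  0.1]
```

Call:
move_arm --pt "0 0 0 0.8 0 0.01 -1" --pt "0 0 0 1.6 0 0.01 -1" --pt "0 0 0 2.4 0 0.02 -1" --pt "0 0 0 3.1 0 0.03 -1" --pt "0 0 0 3.1 0 0.03 -1"

```text
time_s: 21.75
position: [0.5037, -0.0338, 0.1081]
tool_rot: [[-1.0, 0.018, -0.01], [0.018, 1.0, 0.0], [0.01, -0.0, -1.0]]
ft_force: [0.0, 0.1, -0.0]
grip_width: 0.0126
gripper_force: 38.0
```

```bash
python3 t.py; python3 hand.py
```

```text
yaw 88.95 tau [-0.069  0.02  -0.019] q6 eff -0.011 q6 -106.1 t 21.75 w 0.0126 [ 0.5037 -0.0338  0.1081] [ 0.   0.1 -0. ]
lock_pin 0.89 [280.6 242.5] tool mm [16.4  1.1 -1.8]
lock_pin 0.83 [500.  162.4] tool mm [ 58.9 107.4  -1.4]
pin_mid 0.64 [487.5 180.2] tool mm [ 50.1 103.3  -1.5]
0.87 1671 x -10.91600528545818 70.26443187340887 shank y(x) fit [-0.02155646  1.83742806]
0.63 1266 x 33.66648865748105 77.82001872071906 shank y(x) fit [ 0.30299448 87.07297464]
```

Call:
move_arm --pt "0 0 0 0.2 0 0 -1" --pt "0 0 0 0.35 0 0 -1" --pt "0 0 0 0.45 0 0 -1"

```text
time_s: 22.35
position: [0.5, -0.0337, 0.108]
tool_rot: [[-1.0, 0.018, -0.009], [0.018, 1.0, 0.0], [0.009, -0.0, -1.0]]
ft_force: [0.0, -0.9, 0.2]
grip_width: 0.0122
gripper_force: 38.0
```

Call:
move_arm --pt "0 0 0 0.08 0 0 -1" --pt "0 0 0 0.15 0 0 -1"

```text
time_s: 22.55
position: [0.4989, -0.0338, 0.1081]
tool_rot: [[-1.0, 0.018, -0.009], [0.018, 1.0, -0.0], [0.009, -0.0, -1.0]]
ft_force: [3.4, -0.2, 0.2]
grip_width: 0.0124
gripper_force: 37.9
```

Call:
move_arm --pt "0 0 0 0.06 0 0 -1" --pt "0 0 0 0.06 0 0 -1"

```text
time_s: 22.75
position: [0.4987, -0.0338, 0.1082]
tool_rot: [[-1.0, 0.018, -0.008], [0.018, 1.0, -0.0], [0.008, -0.0, -1.0]]
ft_force: [3.8, 0.6, -0.9]
grip_width: 0.0125
gripper_force: 37.9
```

Call:
move_arm --pt "0 0 0 0.06 0 0 -1" --pt "0 0 0 0.06 0 0 -1"

```text
time_s: 22.95
position: [0.4985, -0.0338, 0.1083]
tool_rot: [[-1.0, 0.018, -0.007], [0.018, 1.0, -0.0], [0.007, -0.0, -1.0]]
ft_force: [5.5, -0.2, -1.5]
grip_width: 0.0125
gripper_force: 37.9
```

Call:
move_arm --pt "0 0 0 0 0 0.08 -1" --pt "0 0 0 -0.02 0 0.12 -1" --pt "0 0 0 -0.02 0 0.12 -0.3" --pt "0 0 0 -0.02 0 0.12 -0.3" --pt "0 0 0 -0.02 0 0.12 -0.3"

```text
time_s: 23.45
position: [0.4971, -0.0336, 0.1066]
tool_rot: [[-1.0, 0.018, -0.011], [0.018, 1.0, 0.0], [0.011, 0.0, -1.0]]
ft_force: [0.3, 0.1, 0.3]
grip_width: 0.03
gripper_force: 0.0
```

```bash
python3 t.py; python3 hand.py
```

```text
yaw 88.96 tau [-0.025 -0.009 -0.017] q6 eff 0.0 q6 -106.3 t 23.45 w 0.03 [ 0.4971 -0.0336  0.1066] [0.3 0.1 0.3]
lock_pin 0.91 [501.4 167.1] tool mm [ 56.1 108.7  -1.4]
lock_pin 0.72 [280.  249.9] tool mm [11.5  0.7 -1.9]
pin_mid 0.95 [488.1 189.3] tool mm [ 45.  104.7  -1.5]
pin_mid 0.59 [ 37.9 174.2] tool mm [  52.8 -118.    -1.5]
0.57 1727 x -13.349115411606562 67.93274197761606 shank y(x) fit [ 0.00291444 -0.13681651]
0.56 1176 x 29.356681033701193 73.76355508369424 shank y(x) fit [ 0.30475834 88.86606664]
0.88 [ 0.46239864 -0.03225059  0.1095    ] [ 0.46020365 -0.03220133  0.116     ]
```

Call:
move_arm --pt "0 0 0 0 0 -2.5 -0.3" --pt "0 0 0 -1.5 0 -3 -0.6" --pt "0 0 0 -3.2 0 -3 -1" --pt "0 0 0 -3.2 0 -3 -1" --pt "0 0 0 -3.2 0 -3 -1"

```text
time_s: 24.25
position: [0.5294, -0.0341, 0.1361]
tool_rot: [[-1.0, 0.018, -0.011], [0.018, 1.0, 0.0], [0.011, 0.0, -1.0]]
ft_force: [-0.8, -0.3, -1.5]
grip_width: -0.0003
gripper_force: 0.0
```

```bash
python3 hand.py; python3 t.py; python3 - <<'E'
from h import *
p=env.get_image("wrist")
g=p["color"].max(2)
m=np.zeros(g.shape,bool)
for d in env.outline_of("lock_pin",p)[:3]:
    M=d["mask"]&(g<75)
    if M.sum()<40: continue
    for z in(.112,):
        W=np.array([onz(p,q,z)[:2] for q in np.argwhere(M)[:,::-1]]); print(d["conf"],M.sum(),"head x",W[:,0].min(),W[:,0].max(),"y",W[:,1].mean())
E
```

```text
lock_pin 0.69 [275.9 140.1] tool mm [68.7 -1.2 -1.3]
lock_pin 0.66 [280.3 177.1] tool mm [50.9  0.9 -1.4]
pin_mid 0.86 [478.  149.4] tool mm [64.3 95.4 -1.3]
0.83 1552 x 29.616504141722586 96.2871239114636 shank y(x) fit [-0.01145952  1.31279204]
0.68 1166 x 50.839215520085574 90.98627311792849 shank y(x) fit [ 0.29879391 72.25250129]
0.78 [ 0.46207589 -0.03287312  0.1095    ] [ 0.46150652 -0.03283128  0.116     ]
yaw 88.95 tau [-0.034  0.01  -0.057] q6 eff -0.001 q6 -105.3 t 24.55 w 0.0001 [ 0.5296 -0.0342  0.1365] [ 0.4  0.3 -0.5]
0.86 963 head x 0.4824392227716725 0.5099509844021808 y -0.03286645303151449
```

Call:
move_arm --pt "0 0 0 0 0 1.5 -1" --pt "0 0 0 0 0 3 -1" --pt "0 0 0 0.4 0 3 -1" --pt "0 0 0 0.7 0 3 -1" --pt "0 0 0 0.8 0 3 -1"

```text
time_s: 25.15
position: [0.5217, -0.0342, 0.1074]
tool_rot: [[-1.0, 0.018, -0.008], [0.018, 1.0, -0.0], [0.008, -0.0, -1.0]]
ft_force: [1.2, 0.4, -0.0]
grip_width: -0.0003
gripper_force: 0.5
```

Call:
move_arm --pt "0 0 0 0.1 0 0 -1" --pt "0 0 0 0.1 0 0 -1"

```text
time_s: 25.35
position: [0.5213, -0.0342, 0.1073]
tool_rot: [[-1.0, 0.018, -0.007], [0.018, 1.0, -0.0], [0.007, -0.0, -1.0]]
ft_force: [2.7, -0.3, 0.7]
grip_width: -0.0
gripper_force: 1.5
```

Call:
move_arm --pt "0 0 0 0.1 0 0 -1" --pt "0 0 0 0.1 0 0 -1"

```text
time_s: 25.55
position: [0.521, -0.0343, 0.1074]
tool_rot: [[-1.0, 0.018, -0.005], [0.018, 1.0, -0.0], [0.005, -0.001, -1.0]]
ft_force: [5.5, 0.2, 0.6]
grip_width: 0.0001
gripper_force: 3.1
```

Call:
move_arm --pt "0 0 0 -1 0 0 -1" --pt "0 0 0 -3 0 0 -1" --pt "0 0 0 -3 0 -5 -1" --pt "0 0 0 -3 0 -6 -1" --pt "0 0 0 -3 0 -6 -1"

```text
time_s: 26.05
position: [0.5509, -0.0347, 0.1678]
tool_rot: [[-1.0, 0.018, -0.007], [0.018, 1.0, -0.001], [0.007, -0.001, -1.0]]
ft_force: [0.3, -0.1, -0.6]
grip_width: 0.0003
gripper_force: 0.0
```

```bash
python3 t.py; python3 - <<'E'
from h import *
p=env.get_image("wrist")
g=p["color"].max(2)
for d in env.outline_of("lock_pin",p)[:3]:
    M=d["mask"]&(g<75)
    if M.sum()<40: continue
    W=np.array([onz(p,q,.112)[:2] for q in np.argwhere(M)[:,::-1]]); print(d["conf"],M.sum(),"head x",W[:,0].min(),W[:,0].max(),"y",W[:,1].mean())
s=env.get_image("scene")
for k,z in(("sample_jar_4",0),("lock_pin",.108)):
  for d in env.tip_of(k,s)[:2]: print(k,onz(s,d["pixel"],z))
E
```

```text
yaw 88.97 tau [-0.03  -0.026  0.044] q6 eff 0.001 q6 -104.8 t 26.05 w 0.0003 [ 0.5509 -0.0347  0.1678] [ 0.3 -0.1 -0.6]
0.68 819 head x 0.48301555661393886 0.5099827951008578 y -0.03280112700537901
sample_jar_4 [ 0.45999971 -0.23864749  0.        ]
sample_jar_4 [0.59046057 0.08761979 0.        ]
lock_pin [0.42047776 0.08658227 0.108     ]
lock_pin [ 0.48822748 -0.04308059  0.108     ]
```

The pin is seated, its head is against the nut, and nothing else has moved. The robot is clear, so I'm handing in.

```bash
python3 -c "
from rig import env
print(env.close_job())"
```

```text
the job is handed in; nothing more can be done
None
```

I tightened the nut and turned it on about 24–30° to the first slot and hole alignment, never backing it off; then I pushed the black-headed pin fully through with its head against the nut, left the jars and the pink look-alike in place, and handed the job in at about 26 s.

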